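# Lock the juice press with its linch pin

## Robot

A 7-joint arm with a two-finger parallel gripper is mounted at the origin on the work surface. World frame = base frame: x ahead of the robot, y to its left, z up, the work surface at z = 0. Lengths are in m, angles in degrees, forces in N, time in s.
With the tool pointing down it reaches from about 0.425 to 0.875 m from the base axis. Payload 9.9 kg.
Tool frame: the origin (TCP) lies midway between the tips of the shut fingers; the grasp point (between the pads) lies 19 mm behind it; z points along the fingers, y is the direction in which the jaws open and shut (so a half turn about z gives the same grasp; the last joint's range is limited). The gripper opens to 85 mm and grips with 20 to 120 N. Pads are 22 mm wide; open, the fingers measure 114 mm over their backs; the gripper's body (76 mm by 85 mm) begins 54 mm behind the grasp point. The pads swing forward as they close: fully open they stand 13 mm farther back than shut.
Start: joints at [-68.801, 32.985, 1.427, 82.34, -0.859, 64.687, -3.237], TCP at [0.296, 0.607, 0.207] pointing down, gripper open.
Joint ranges: [-157.87, 157.87], [-19.46, 123.44], [-87.15, 90], [11.01, 140.99], [-62.26, 242.26], [9.8, 113.94], [-161.44, 161.44]. Speed limits (degrees/s): [127.2, 127.2, 172.46, 172.46, 180, 180, 180].

## Interface

Orientations are given as [roll, pitch, yaw] about the fixed x, y, z axes, in that order (R = Rz(yaw) Ry(pitch) Rx(roll)).
In Python, from station import ctrl gives the robot as it stands.
- The arm moves only by the shell command python3 -m pendant 'ROWS' [FORCE]. ROWS is JSON, a list of rows, each an object of numbers: "x", "y", "z": the shift along the tool's x, y, z in cm; "rx", "ry", "rz": the turn, a rotation vector about the tool's x, y, z in rad; "jaw": the closure, from 0 (fully open) to 1 (shut). A call has 1 to 8 rows; each row shifts and turns the commanded pose from where the row before left it, along the tool's axes as they then stand; what a row does not reach is not made up. A row lasts 1/10 s, in which the tool goes at most 50 mm and 8.59 degrees, less where a joint would pass 70% of its speed; a pose out of reach is approached as far as the arm can. A call with a gripper value outside its range is refused whole. The fingers move at their own pace and stop on an object; FORCE is the grip in N (left out, the last holds). Time passes only in rows, so rows that do not move let the fingers close. It gives the time, the measured TCP pose, the force and the opening at its end, in the units of the state.
- ctrl.get_state(): the state, without advancing time (a new reading comes with each control period).
- ctrl.get_image(name): name is "scene" or "side" or "wrist"; returns a dict with "img" (480x640x3 uint8, red, green, blue), "vertical_fov" (degrees; the focal length in pixels is half the picture's height over the tangent of half this angle, whatever the lens; pixels are square), "cx", "cy" (the principal point, pixels), "k1" (the pictures are not rectified: a ray, as slopes to the right and down, at radius r is drawn at 1 + k1 r^2 times it, then the intrinsics apply), "position" and "attitude" of the camera in the world. Camera axes: x right, y down, z forward; pixel columns grow to the right and rows downward; lengths in m; the calibration is good to about 2 mm. A picture is of the moment at which its call begins. There is no depth.
- ctrl.sign_off(): hands the job in, once; it reports no verdict.
Trained networks look in a picture, given as the dict that the camera call returned (one of the last four; its "shot" number tells which), for a name from the list of things; names that differ only in an ending like _2 or _b are one class to them, and where a whole thing is asked for, a point or a joint stands for the part that bears it (a point fixed in the world has none). Each returns a list of dicts, best first, with "score" (0 to 1); they miss things now and then, are a little off and sometimes report something else, mostly with a low value. They report only what shows in the picture. A call takes as long as a camera call. They do not tell look-alikes from the thing itself.
- ctrl.find_in(picture, label): "centre" ([x, y, z] in m, in world coordinates, good to about 4 mm: the middle of the surface that is visible of it).
- ctrl.pinpoint(picture, label): "centre" ([x, y, z] in m, in world coordinates, good to about 4 mm: a listed point, or the origin of a listed thing).
The state is a dict: "time": time; "joint_positions": joint angles; "qd": joint speeds; "tau": joint torques, N m; "tool_pos": TCP position; "orientation": TCP orientation; "force": force on the tool from outside, world axes, zero at the start; "ft_torque": the same for the moment, N m; "finger_gap": finger opening in m.
Only numpy, scipy, OpenCV 4.12 (cv2) and the standard library are available. Lean on these libraries where they do the work, as an engineer would, in place of code of your own. Each camera call takes 0.05 s, during which the arm holds its last target. There are 200 camera calls.

## Task

Lock the closed juice press: take the linch pin with the sprung ring from the counter, push it through the eye of the press's double lug until its head is fully home against the lug, then flip the ring over the lug so that it snaps down onto the pin's end. Feel your way in and never force it: do not push harder than about 25 N; leave the other kitchen things standing where they are and let go of the pin at the end.

Things in the scene. Friction and masses are not known exactly. Their poses are not given: they have to be found in the camera images.
- pin: Linch pin, 100 g, lying level on the counter on its head's flat underside. Origin on the shaft axis in the plane of the head's front face; +x along the shaft to the nose, +z up. Head: black plastic block, x -44 to 0 mm, 20 wide (y), z -20 to 16; grip it across the 20 mm at x about -27. Steel shaft 10 mm diameter to x 42, then a slight taper to a blunt 9 mm nose.
- pin_nose (a point): Centre of the pin's flat 9 mm nose, 48 mm ahead of the pin's origin; the slight taper runs from here back 6 mm to the full 10 mm shaft.
- ring (a joint): Hinge (rad) of the pin's wire ring; cross pivot at pin x -5, z 0 mm. 0 = open, upright; it grows swinging forward over the nose; 1.36 = shut, cross bar on the shaft at pin x 28. Over-centre spring: returns to open below about 0.6, snaps shut above it; about 4 N on the cross bar starts it. It clears the lug only if the head is within 2.5 mm of home.
- ring_top (a point): Middle of the ring's cross bar, 34 mm from the pivot. The ring is a U of 4 mm wire, 46 mm wide inside, 54 mm outside; when open the cross bar is 34 mm above the shaft axis.
- press: Juice press, fixed. Origin on the counter below point eye_nominal; +x = the way the pin goes in, +z up. Double lug: two flat upright steel cheeks at x 0 to 7 and 15 to 22 mm, 40 wide (y), tops 11 mm above the eye's axis; in the middle one through eye of 11.4 mm along x, bevelled mouth. A closing bar (top z 112) runs to +y; pot 110 mm across at x 75, y 115, all below z 120.
- eye_nominal (a point): Nominal eye centre in the lug's near face, 130 mm up; axes as the press. The lug sits on a side slide: the real eye is up to 9 mm to either side (y), 0.7 mm up or down, held stiffly. Search by feel: the nose stops on the flat face, slid along it drops in within 1.5 mm of centre; the rim then centres it. A sprung shoe inside drags on the shaft with up to 5 N; the head stops dead when home.
- plain_pin: Bystander: plain steel pin without a ring, 70 mm long, 22 mm square head. Leave.
- tin: Bystander: food tin, 74 mm diameter, 110 mm tall.
- mug: Bystander: white mug, 80 mm diameter, 90 mm tall.
- strainer: Bystander: flat steel strainer disc with a knob, 84 mm diameter, 22 mm high.
- jar: Bystander: glass jar with a white cap, 70 mm diameter, 100 mm tall.
- bowl: Bystander: steel bowl, 120 mm diameter, 50 mm high.
- brush: Bystander: dish brush lying on the counter.
Mind the look-alikes: they are no part of the job. Leave any blue or red look-alike of the pin alone.

How it is judged (in metres and radians):
On the way:
1. the pin is through the eye with its head within 3 mm of home while the ring is still open (x of pin in the frame of eye_nominal between -0.003 and 0.004 m and y of pin in the frame of eye_nominal between -0.012 and 0.012 m and z of pin in the frame of eye_nominal between -0.006 and 0.006 m and angle between the x axis of pin and the x axis of press, either way round below 0.15 rad and value of joint ring below 0.3 rad), for 0.2 s.
At the end, for the whole second after the job is handed in: The pin is through the lug's eye: head within 4 mm of home, shaft within 0.15 rad of the eye's direction, origin within 12 mm sideways and 6 mm in height of the nominal eye; the ring is snapped shut over the pin's end (above 1.25 rad); the pin is released and at rest (x of pin in the frame of eye_nominal between -0.004 and 0.004 m and y of pin in the frame of eye_nominal between -0.012 and 0.012 m and z of pin in the frame of eye_nominal between -0.006 and 0.006 m and angle between the x axis of pin and the x axis of press, either way round below 0.15 rad and value of joint ring above 1.25 rad and linear speed of pin below 0.02 m/s); the robot touches nothing.
It fails at once if the lug is forced: more than 70 N of contact between pin and press, all contacts added (two to three times the push, with the shoe's grip) (contact force between pin and press above 70 N).
It fails at once if a bystander is pushed more than 30 mm or tipped over (distance of any of plain_pin, tin, mug, strainer, jar, bowl, brush from where it was at the start of the episode above 0.03 m or angle between any of tin, mug, jar, bowl's own z axis and vertical above 0.5 rad).
It also fails if it takes over 72 s, if anything falls off the work surface, if the arm or the gripper's body presses on something with over 40 N, if the wrist force passes 120 N, or if a joint passes its speed limit or range.

## Working session

There is one attempt and no reset: what is moved stays moved. The work goes in short steps, Python scripts to look and compute and a shell command to move; the robot and the scene stay as the last step left them, time stands still between calls to the robot, and variables do not carry over. Pictures are saved under pics/ and viewed, about 8 in all and at most 12, crops included, and the job is handed in when it is done.

```bash
mkdir -p pics; ls; cat > h.py <<'E'
import numpy as np, cv2
from station import ctrl
def save(p,n,box=None,s=1):
    im=p["img"][:,:,::-1]
    if box: im=im[box[1]:box[3],box[0]:box[2]]
    cv2.imwrite("pics/"+n,cv2.resize(im,None,fx=s,fy=s,interpolation=cv2.INTER_CUBIC))
E
python3 - <<'E'
from h import *
s=ctrl.get_state(); print(s)
ims=[]
for n in("scene","side","wrist"):
    p=ctrl.get_image(n); print(n,{k:p[k] for k in p if k!="img"}); ims.append(p)
    for l in ("pin","pin_nose","ring_top","press","eye_nominal","plain_pin"):
        print(l,[(np.round(d["centre"],4).tolist(),round(d["score"],2)) for d in ctrl.pinpoint(p,l)][:4])
a=np.hstack([ims[0]["img"],ims[1]["img"]])
cv2.imwrite("pics/a.png",cv2.resize(ims[0]["img"][:,:,::-1],(800,600)))
cv2.imwrite("pics/b.png",cv2.resize(ims[1]["img"][:,:,::-1],(800,600)))
E
```

```text
pics
{'time': 0.0, 'joint_positions': array([-68.80176874,  33.03112552,   1.42219308,  82.38607528,
        -0.85856476,  64.68523746,  -3.23657946]), 'qd': array([ 0.03332939,  0.06154154, -0.06799206, -0.04988433,  0.03652984,
       -0.0335227 ,  0.04871139]), 'tau': array([ 1.03780108e-03, -7.65766239e+01,  2.25090154e+00, -2.85975820e+01,
        1.53598026e-02,  1.27046864e-02,  1.71350626e-05]), 'tool_pos': array([0.29567469, 0.60626114, 0.2062624 ]), 'orientation': array([-1.79908246e+02,  4.83798055e-03,  1.54004409e+02]), 'force': array([-0.37317549,  0.19461698, -0.25400617]), 'ft_torque': array([ 0.0374704 ,  0.05100982, -0.02128934]), 'finger_gap': 0.08579915859077286}
scene {'vertical_fov': 53.67240369478266, 'cx': 314.33617303649345, 'cy': 236.6987645148791, 'k1': 0.03844793810928643, 'position': array([ 1.56416789, -0.24141356,  0.77107471]), 'attitude': array([-124.16272516,   -0.26558765,   77.28056869]), 'shot': 1}
pin [([0.4556, -0.3398, 0.0195], 0.81), ([0.5847, -0.1339, 0.017], 0.68), ([0.5568, -0.2635, 0.0198], 0.48), ([0.5527, -0.2642, 0.0593], 0.35)]
pin_nos
[... 854 characters left out ...]
2602, 0.0207], 0.82), ([0.5416, -0.1503, 0.0229], 0.68)]
ring_top [([0.4484, -0.3414, 0.0555], 0.46), ([0.5884, -0.1291, 0.0539], 0.39)]
press [([0.5975, 0.021, 0.0015], 0.77)]
eye_nominal [([0.5933, 0.0211, 0.1349], 0.89), ([0.5624, -0.2617, 0.0246], 0.25)]
plain_pin [([0.5981, 0.021, 0.0014], 0.68), ([0.4307, -0.0764, 0.0021], 0.66)]
wrist {'vertical_fov': 71.32225808200039, 'cx': 320.45067946138033, 'cy': 244.04636955920202, 'k1': -0.044677639518413345, 'position': array([0.22308684, 0.64192085, 0.37466754]), 'attitude': array([ 1.61594462e+02, -4.43105909e-02,  6.40057395e+01]), 'shot': 3}
pin []
pin_nose []
ring_top [([0.3557, 0.3916, 0.0001], 0.23)]
press []
eye_nominal []
plain_pin []
```

View pics/a.png

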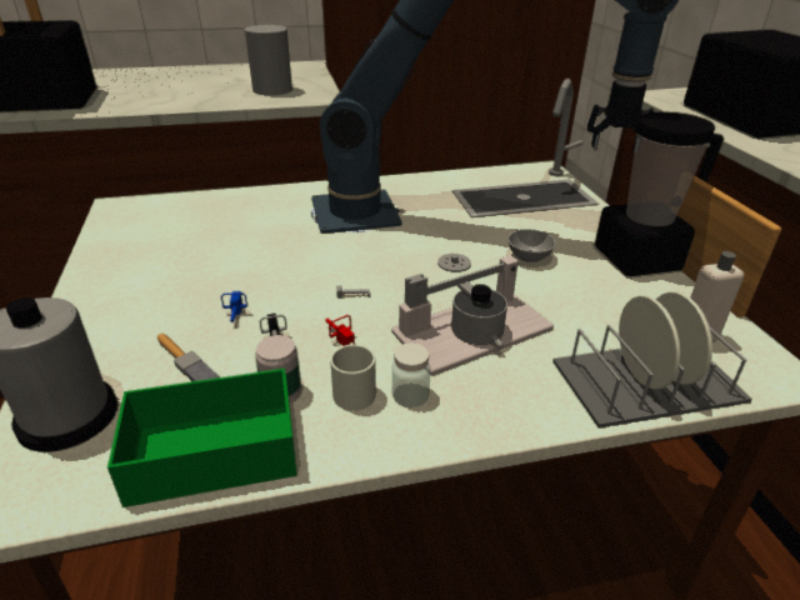

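View pics/b.png

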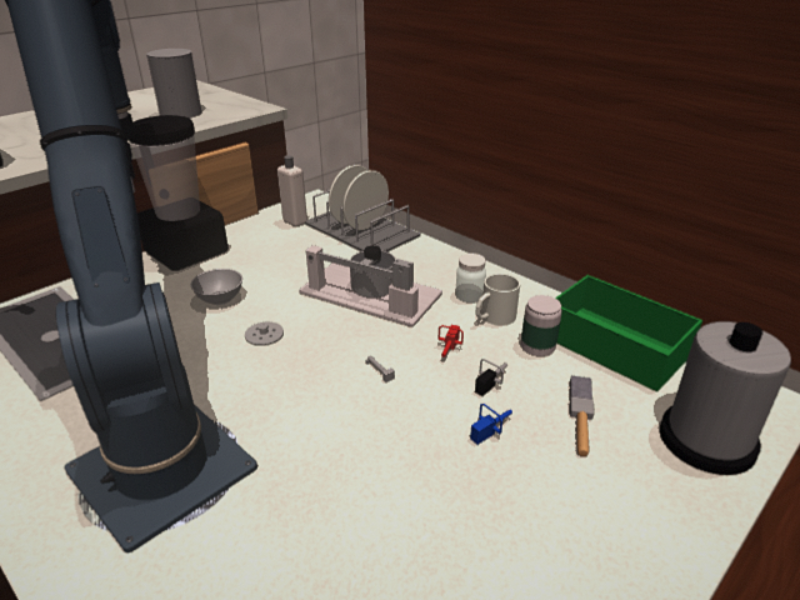

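Ring-bearing candidates, with pixels in the 800x600 scene view: blue at (235,303), black at (273,325) and red at (342,330). The plain pin is at (352,293). The black one, at world (0.557,-0.264), fits "black plastic head". The press lug is at (412,305). Next I go over the press with the wrist camera on the way.

```bash
cat >> h.py <<'E'
from scipy.spatial.transform import Rotation as R
def plan(wps):
    """wps: (x,y,z,yaw,nrows) tool down; prints rows"""
    s=ctrl.get_state(); p=s["tool_pos"].copy(); Q=R.from_euler("xyz",s["orientation"],degrees=True)
    for x,y,z,yaw,n in wps:
        T=R.from_euler("xyz",[180,0,yaw],degrees=True); dp=(np.array([x,y,z])-p)/n
        rv=(Q.inv()*T).as_rotvec()/n
        for i in range(n):
            d=Q.inv().apply(dp)*100
            r={k:round(float(v),2 if k in"xyz" else 3) for k,v in zip(("x","y","z","rx","ry","rz"),[*d,*rv]) if abs(v)>.004}
            print(str(r).replace("'",'"').replace(" ",""),end=",\n" if i%8==7 else ",")
            p+=Q.apply([r.get(k,0)/100 for k in "xyz"]); Q=Q*R.from_rotvec([r.get(k,0) for k in("rx","ry","rz")])
    print("\nend",p,Q.as_euler("xyz",degrees=True))
E
python3 - <<'E'
from h import *
p=ctrl.get_image("scene");save(p,"c.png",(150,200,460,360),2.5)
plan([(.50,.05,.26,0,19)])
E
```

```text
{"x":-2.25,"y":-2.16,"z":-0.28,"rz":0.141},{"x":-2.53,"y":-1.82,"z":-0.28,"rz":0.141},{"x":-2.76,"y":-1.45,"z":-0.28,"rz":0.141},{"x":-2.94,"y":-1.05,"z":-0.28,"rz":0.141},{"x":-3.06,"y":-0.62,"z":-0.28,"rz":0.141},{"x":-3.11,"y":-0.19,"z":-0.28,"rz":0.141},{"x":-3.11,"y":0.25,"z":-0.28,"rz":0.141},{"x":-3.04,"y":0.69,"z":-0.28,"rz":0.141},
{"x":-2.92,"y":1.11,"z":-0.28,"rz":0.141},{"x":-2.73,"y":1.51,"z":-0.28,"rz":0.141},{"x":-2.49,"y":1.87,"z":-0.28,"rz":0.141},{"x":-2.21,"y":2.21,"z":-0.28,"rz":0.141},{"x":-1.87,"y":2.49,"z":-0.28,"rz":0.141},{"x":-1.51,"y":2.73,"z":-0.28,"rz":0.141},{"x":-1.11,"y":2.92,"z":-0.28,"rz":0.141},{"x":-0.69,"y":3.04,"z":-0.28,"rz":0.141},
{"x":-0.25,"y":3.11,"z":-0.28,"rz":0.141},{"x":0.19,"y":3.11,"z":-0.28,"rz":0.141},{"x":0.62,"y":3.06,"z":-0.28,"rz":0.141},
end [0.4999232  0.05024996 0.26029007] [1.79999058e+02 2.52415947e-03 5.05086777e-01]
```

View pics/c.png

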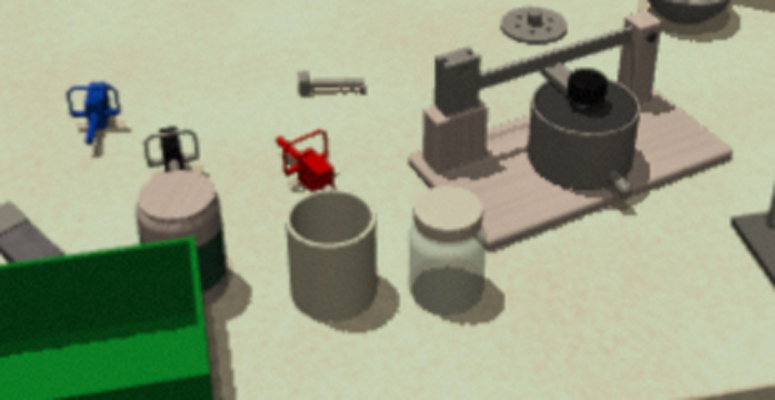

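The crop shows the black-headed pin with an upright ring at crop (170,145), with the tin just in front of it. The blue one at (95,105) and the red one at (310,165) are look-alikes.

```bash
python3 -m pendant '[{"x":-2.25,"y":-2.16,"z":-0.28,"rz":0.141},{"x":-2.53,"y":-1.82,"z":-0.28,"rz":0.141},{"x":-2.76,"y":-1.45,"z":-0.28,"rz":0.141},{"x":-2.94,"y":-1.05,"z":-0.28,"rz":0.141},{"x":-3.06,"y":-0.62,"z":-0.28,"rz":0.141},{"x":-3.11,"y":-0.19,"z":-0.28,"rz":0.141},{"x":-3.11,"y":0.25,"z":-0.28,"rz":0.141},{"x":-3.04,"y":0.69,"z":-0.28,"rz":0.141}]' 40
python3 -m pendant '[{"x":-2.92,"y":1.11,"z":-0.28,"rz":0.141},{"x":-2.73,"y":1.51,"z":-0.28,"rz":0.141},{"x":-2.49,"y":1.87,"z":-0.28,"rz":0.141},{"x":-2.21,"y":2.21,"z":-0.28,"rz":0.141},{"x":-1.87,"y":2.49,"z":-0.28,"rz":0.141},{"x":-1.51,"y":2.73,"z":-0.28,"rz":0.141},{"x":-1.11,"y":2.92,"z":-0.28,"rz":0.141},{"x":-0.69,"y":3.04,"z":-0.28,"rz":0.141}]'
python3 -m pendant '[{"x":-0.25,"y":3.11,"z":-0.28,"rz":0.141},{"x":0.19,"y":3.11,"z":-0.28,"rz":0.141},{"x":0.62,"y":3.06,"z":-0.28,"rz":0.141},{"x":0},{"x":0}]'
python3 - <<'E'
from h import *
p=ctrl.get_image("wrist");save(p,"d.png",None,1.25)
print(p["position"],p["attitude"])
for l in ("press","eye_nominal"):
    print(l,[(np.round(d["centre"],4).tolist(),round(d["score"],2)) for d in ctrl.pinpoint(p,l)][:4])
E
```

```text
[0.22308829 0.6419243  0.37464912] [ 1.61594306e+02 -4.28359150e-02  6.40057452e+01]
press []
eye_nominal []validation failed for argument at $[0]...
validation failed for argument at $[0]...
validation failed for argument at $[0]...
```

View pics/d.png

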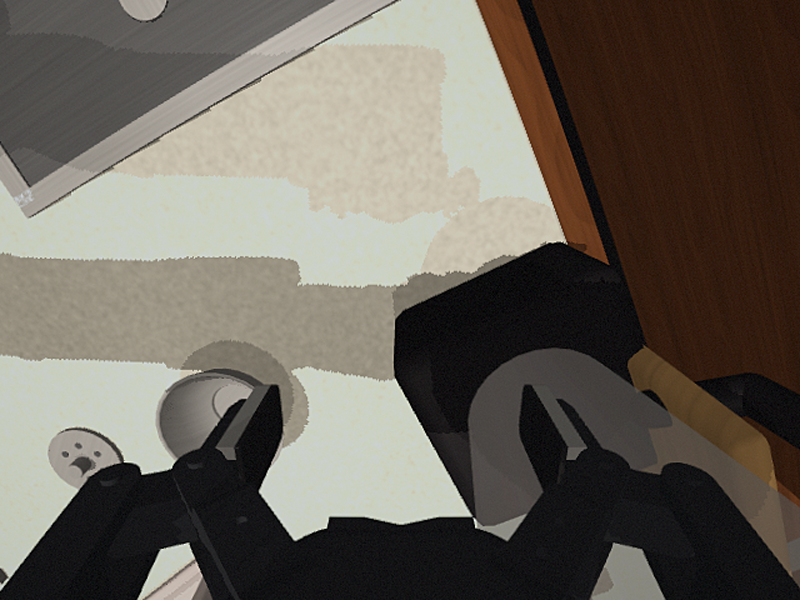

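```bash
python3 -m pendant '[{"x":-2.25,"y":-2.16,"z":-0.28,"rx":0,"ry":0,"rz":0.141,"jaw":0}]' 40; python3 -m pendant --help | head -30
```

```text
time: 1.35
tool_pos: [0.3037, 0.5803, 0.2089]
orientation: [-180.0, -0.2, 146.2]
force: [-0.0, 0.9, 0.1]
finger_gap: 0.0855invalid input: not JSON, or not a number
```

```bash
sed -i 's/ if abs(v)>.004}$/}; r["jaw"]=JAW/; s/^import numpy as np, cv2/import numpy as np, cv2\nJAW=0/' h.py
python3 -m pendant '[{"x":-2.53,"y":-1.82,"z":-0.28,"rx":0,"ry":0,"rz":0.141,"jaw":0},{"x":-2.76,"y":-1.45,"z":-0.28,"rx":0,"ry":0,"rz":0.141,"jaw":0},{"x":-2.94,"y":-1.05,"z":-0.28,"rx":0,"ry":0,"rz":0.141,"jaw":0},{"x":-3.06,"y":-0.62,"z":-0.28,"rx":0,"ry":0,"rz":0.141,"jaw":0},{"x":-3.11,"y":-0.19,"z":-0.28,"rx":0,"ry":0,"rz":0.141,"jaw":0},{"x":-3.11,"y":0.25,"z":-0.28,"rx":0,"ry":0,"rz":0.141,"jaw":0},{"x":-3.04,"y":0.69,"z":-0.28,"rx":0,"ry":0,"rz":0.141,"jaw":0}]' 40
python3 -m pendant '[{"x":-2.92,"y":1.11,"z":-0.28,"rx":0,"ry":0,"rz":0.141,"jaw":0},{"x":-2.73,"y":1.51,"z":-0.28,"rx":0,"ry":0,"rz":0.141,"jaw":0},{"x":-2.49,"y":1.87,"z":-0.28,"rx":0,"ry":0,"rz":0.141,"jaw":0},{"x":-2.21,"y":2.21,"z":-0.28,"rx":0,"ry":0,"rz":0.141,"jaw":0},{"x":-1.87,"y":2.49,"z":-0.28,"rx":0,"ry":0,"rz":0.141,"jaw":0},{"x":-1.51,"y":2.73,"z":-0.28,"rx":0,"ry":0,"rz":0.141,"jaw":0},{"x":-1.11,"y":2.92,"z":-0.28,"rx":0,"ry":0,"rz":0.141,"jaw":0},{"x":-0.69,"y":3.04,"z":-0.28,"rx":0,"ry":0,"rz":0.141,"jaw":0}]'
python3 -m pendant '[{"x":-0.25,"y":3.11,"z":-0.28,"rx":0,"ry":0,"rz":0.141,"jaw":0},{"x":0.19,"y":3.11,"z":-0.28,"rx":0,"ry":0,"rz":0.141,"jaw":0},{"x":0.62,"y":3.06,"z":-0.28,"rx":0,"ry":0,"rz":0.141,"jaw":0},{"x":0,"y":0,"z":0,"rx":0,"ry":0,"rz":0,"jaw":0},{"x":0,"y":0,"z":0,"rx":0,"ry":0,"rz":0,"jaw":0}]'
python3 - <<'E'
from h import *
p=ctrl.get_image("wrist");save(p,"e.png",None,1.25)
print({k:p[k] for k in p if k!="img"})
for l in ("press","eye_nominal"):
    print(l,[(np.round(d["centre"],4).tolist(),round(d["score"],2)) for d in ctrl.pinpoint(p,l)][:4])
E
```

```text
time: 2.05
tool_pos: [0.3822, 0.3713, 0.2298]
orientation: [180.0, -0.0, 89.0]
force: [1.4, -0.8, -0.1]
finger_gap: 0.0853
time: 2.85
tool_pos: [0.4681, 0.137, 0.2523]
orientation: [-180.0, -0.0, 24.4]
force: [1.0, -0.9, -0.5]
finger_gap: 0.0857
time: 3.35
tool_pos: [0.5, 0.05, 0.2603]
orientation: [-180.0, -0.0, 0.5]
force: [-0.2, 1.0, 0.0]
finger_gap: 0.085
{'vertical_fov': 71.32225808200039, 'cx': 320.45067946138033, 'cy': 244.04636955920202, 'k1': -0.044677639518413345, 'position': array([0.58117602, 0.05030122, 0.42788744]), 'attitude': array([ 1.61638035e+02,  4.07843946e-02, -8.94977759e+01]), 'shot': 6}
press [([0.3541, 0.3903, -0.0046], 0.5)]
eye_nominal [([0.5942, 0.0199, 0.1337], 0.85), ([0.596, 0.0231, -0.0049], 0.75)]
```

View pics/e.png

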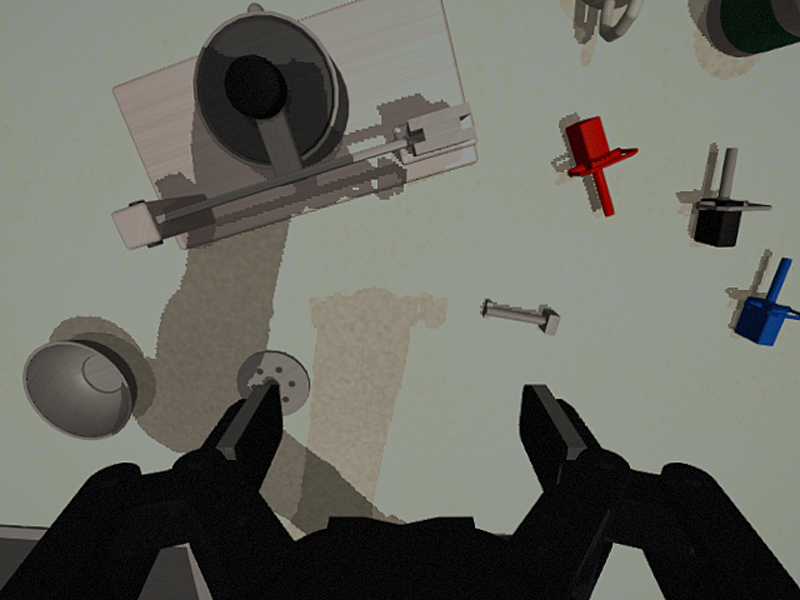

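The wrist view shows the press at (300,120) with its lug at (440,130) and the yaw about 16°. Red is at (595,160), the black pin at (722,205) with its nose up (+x), and blue at (770,310). I enlarge the lug and the black pin.

```bash
python3 - <<'E'
import cv2,numpy as np
im=cv2.imread("pics/e.png"); im=cv2.resize(im,(640,480),interpolation=cv2.INTER_AREA)
a=cv2.resize(im[70:150,300:400],None,fx=5,fy=5,interpolation=cv2.INTER_CUBIC)
b=cv2.resize(im[115:205,535:625],None,fx=4.4445,fy=4.4445,interpolation=cv2.INTER_CUBIC)[:400]
cv2.imwrite("pics/f.png",np.clip(np.hstack([a,b[:, :300]]).astype(float)*1.3,0,255).astype(np.uint8))
E
```

```text
(no output)
```

View pics/f.png

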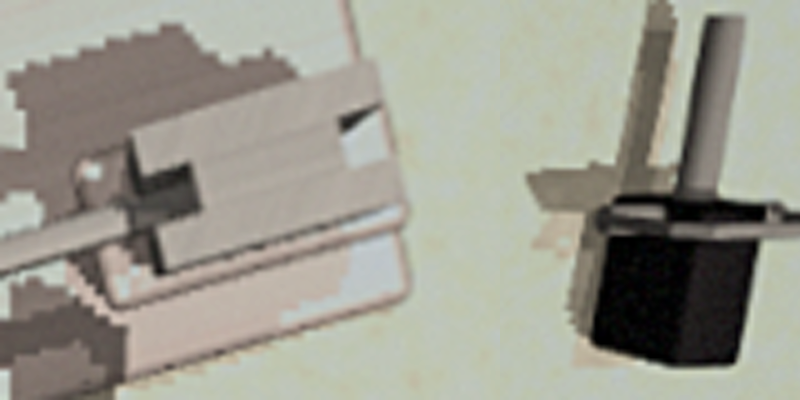

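```bash
cat >> h.py <<'E'
def back(p,uv,z):
    f=240/np.tan(np.radians(p["vertical_fov"]/2))
    d=np.array([(uv[0]-p["cx"])/f,(uv[1]-p["cy"])/f]); s=d.copy()
    for _ in range(20): s=d/(1+p["k1"]*(s@s))
    r=R.from_euler("xyz",p["attitude"],degrees=True).apply([*s,1]); o=np.array(p["position"])
    return o+r*(z-o[2])/r[2]
E
python3 - <<'E'
from h import *
p=dict(vertical_fov=71.32225808,cx=320.45,cy=244.046,k1=-.0446776,position=[.58117602,.05030122,.42788744],attitude=[161.638,.0408,-89.4978])
L=[back(p,(300+u/5,70+v/5),.141) for u,v in((162,270),(400,200),(132,132),(378,60))]
for q in L: print(q.round(4))
print("len",np.linalg.norm(L[0]-L[1]),np.linalg.norm(L[2]-L[3]),"dep",np.linalg.norm(L[0]-L[2]))
for a,b in((0,1),(2,3)): d=L[a]-L[b]; print("yaw",np.degrees(np.arctan2(-d[0],d[1])))
print("mid near",(L[0]+L[1])/2,"mid far",(L[2]+L[3])/2)
n=back(p,(535+223/4.4445,115+15/4.4445),.02);b=back(p,(535+200/4.4445,115+195/4.4445),.02)
d=n-b;print("pin",n,b,np.degrees(np.arctan2(d[1],d[0])),np.linalg.norm(d))
# board edge
q=[back(p,(x/1.25,y/1.25),.012) for x,y in((185,248),(477,163))];d=q[0]-q[1];print("board yaw",np.degrees(np.arctan2(-d[0],d[1])))
for l in ("pin","pin_nose","ring_top"):
    P=ctrl.get_image("wrist")
    print(l,[(np.round(d["centre"],4).tolist(),round(d["score"],2)) for d in ctrl.pinpoint(P,l)][:4])
E
```

```text
[0.5887 0.0409 0.141 ]
[0.5999 0.0028 0.141 ]
[0.6096 0.046  0.141 ]
[0.6206 0.0075 0.141 ]
len 0.03967415769183139 0.04011493271725942 dep 0.021483536459740396
yaw 16.370706952843367
yaw 16.01549158861306
mid near [0.59430851 0.02183755 0.141     ] mid far [0.61510655 0.02674864 0.141     ]
pin [ 0.60493069 -0.26175359  0.02      ] [ 0.55811107 -0.26624046  0.02      ] 5.474120374728191 0.04703412788043532
board yaw 16.00553613183781
pin [([0.581, -0.1281, 0.0199], 0.87), ([0.453, -0.3378, 0.019], 0.63), ([0.5585, -0.2619, 0.0165], 0.59)]
pin_nose [([0.6042, -0.2563, 0.0189], 0.8), ([0.5401, -0.1502, 0.0253], 0.68), ([0.4968, -0.3475, 0.024], 0.64)]
ring_top [([0.5897, -0.1307, 0.0579], 0.67), ([0.445, -0.3443, 0.0559], 0.53), ([0.553, -0.2661, 0.0561], 0.5)]
```

Measured lug tops are 40 x 21.5 mm, as they should be. The eye is near (0.594, 0.022) with press yaw 16.0°. The pin origin is (0.5575,-0.266) with yaw 5.5° and a nose-to-head length of 47 mm, which is about right. So the grasp is at (0.5306,-0.269).

```bash
python3 - <<'E'
from h import *
plan([(.5306,-.269,.15,5.5,8),(.5306,-.269,.006,5.5,6)])
E
```

```text
{"x":0.35,"y":4.0,"z":1.38,"rx":-0.0,"ry":0.0,"rz":-0.011,"jaw":0},{"x":0.3,"y":4.0,"z":1.38,"rx":-0.0,"ry":0.0,"rz":-0.011,"jaw":0},{"x":0.26,"y":4.01,"z":1.38,"rx":-0.0,"ry":0.0,"rz":-0.011,"jaw":0},{"x":0.21,"y":4.01,"z":1.38,"rx":-0.0,"ry":0.0,"rz":-0.011,"jaw":0},{"x":0.17,"y":4.01,"z":1.38,"rx":-0.0,"ry":0.0,"rz":-0.011,"jaw":0},{"x":0.12,"y":4.01,"z":1.38,"rx":-0.0,"ry":0.0,"rz":-0.011,"jaw":0},{"x":0.08,"y":4.01,"z":1.38,"rx":-0.0,"ry":0.0,"rz":-0.011,"jaw":0},{"x":0.04,"y":4.01,"z":1.38,"rx":-0.0,"ry":0.0,"rz":-0.011,"jaw":0},
{"x":-0.0,"y":0.0,"z":2.4,"rx":-0.0,"ry":0.0,"rz":0.0,"jaw":0},{"x":-0.0,"y":0.0,"z":2.4,"rx":-0.0,"ry":0.0,"rz":0.0,"jaw":0},{"x":-0.0,"y":0.0,"z":2.4,"rx":-0.0,"ry":0.0,"rz":0.0,"jaw":0},{"x":-0.0,"y":0.0,"z":2.4,"rx":-0.0,"ry":0.0,"rz":0.0,"jaw":0},{"x":-0.0,"y":0.0,"z":2.4,"rx":-0.0,"ry":0.0,"rz":0.0,"jaw":0},{"x":-0.0,"y":0.0,"z":2.4,"rx":-0.0,"ry":0.0,"rz":0.0,"jaw":0},
end [ 0.53060593 -0.26889251  0.00585871] [-1.79992535e+02  1.06533959e-04  5.60210857e+00]
```

```bash
python3 -m pendant '[{"x":0.35,"y":4.0,"z":1.38,"rx":0,"ry":0,"rz":-0.011,"jaw":0},{"x":0.3,"y":4.0,"z":1.38,"rx":0,"ry":0,"rz":-0.011,"jaw":0},{"x":0.26,"y":4.01,"z":1.38,"rx":0,"ry":0,"rz":-0.011,"jaw":0},{"x":0.21,"y":4.01,"z":1.38,"rx":0,"ry":0,"rz":-0.011,"jaw":0},{"x":0.17,"y":4.01,"z":1.38,"rx":0,"ry":0,"rz":-0.011,"jaw":0},{"x":0.12,"y":4.01,"z":1.38,"rx":0,"ry":0,"rz":-0.011,"jaw":0},{"x":0.08,"y":4.01,"z":1.38,"rx":0,"ry":0,"rz":-0.011,"jaw":0},{"x":0.04,"y":4.01,"z":1.38,"rx":0,"ry":0,"rz":-0.011,"jaw":0}]' 40
python3 -m pendant '[{"x":0,"y":0,"z":2.4,"rx":0,"ry":0,"rz":0,"jaw":0},{"x":0,"y":0,"z":2.4,"rx":0,"ry":0,"rz":0,"jaw":0},{"x":0,"y":0,"z":0,"rx":0,"ry":0,"rz":0,"jaw":0},{"x":0,"y":0,"z":0,"rx":0,"ry":0,"rz":0,"jaw":0}]'
python3 - <<'E'
from h import *
p=ctrl.get_image("wrist");save(p,"g.png",None,1.25)
print({k:p[k] for k in p if k!="img"})
E
```

```text
time: 4.6
tool_pos: [0.5305, -0.2708, 0.1492]
orientation: [-180.0, -0.0, 5.6]
force: [0.0, -0.1, 0.5]
finger_gap: 0.0853
time: 5.0
tool_pos: [0.5304, -0.2693, 0.1021]
orientation: [-180.0, 0.0, 5.6]
force: [-0.4, 0.1, 0.5]
finger_gap: 0.0856
{'vertical_fov': 71.32225808200039, 'cx': 320.45067946138033, 'cy': 244.04636955920202, 'k1': -0.044677639518413345, 'position': array([ 0.6113115 , -0.26175029,  0.26964665]), 'attitude': array([ 1.61599746e+02,  4.02439650e-02, -8.44338217e+01]), 'shot': 10}
```

View pics/g.png

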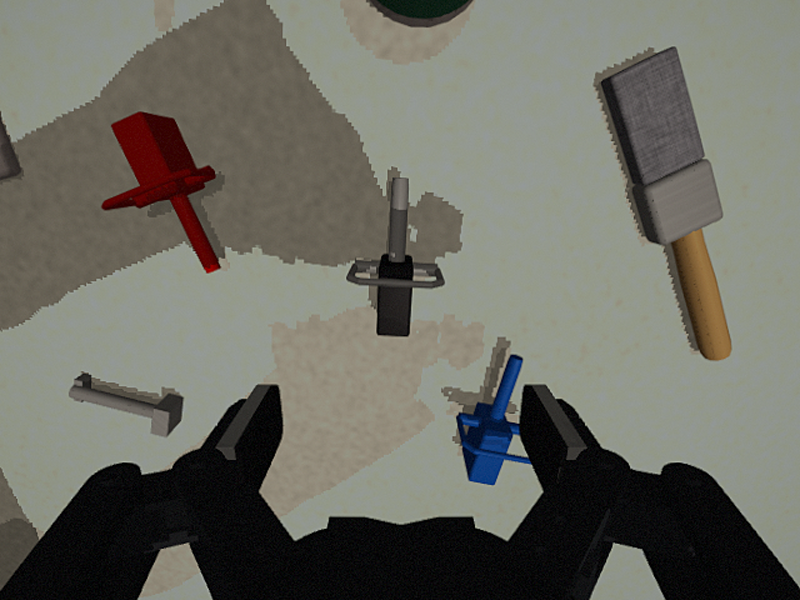

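The black pin's shaft runs from the nose at (401,180) to (397,258), with the head down to (393,335). The ring is upright.

```bash
python3 - <<'E'
from h import *
p=dict(vertical_fov=71.32225808,cx=320.45,cy=244.046,k1=-.0446776,position=[0.6113115,-0.26175029,0.26964665],attitude=[161.5997,.0402,-84.4338])
B=lambda u,v,z:back(p,(u/1.25,v/1.25),z)
n=B(401,180,.02);b=B(397,258,.02);d=n-b;print(n,b,np.degrees(np.arctan2(d[1],d[0])),np.linalg.norm(d))
print("head rear top l,r",B(377,335,.036),B(410,335,.036),"front top",B(381,257,.036),B(412,257,.036))
print(ctrl.get_state()["tool_pos"])
E
```

```text
[ 0.60401398 -0.26253799  0.02      ] [ 0.55838443 -0.26455998  0.02      ] 2.537290349949969 0.04567432720163837
head rear top l,r [ 0.51359743 -0.25681912  0.036     ] [ 0.51553738 -0.2766415   0.036     ] front top [ 0.56147151 -0.25528538  0.036     ] [ 0.5631791  -0.27279891  0.036     ]
[ 0.53086523 -0.26948201  0.10284805]
```

```bash
python3 -m pendant '[{"x":0,"y":-0.33,"z":2.4,"rx":0,"ry":0,"rz":0.042,"jaw":0},{"x":0,"y":0,"z":2.4,"rx":0,"ry":0,"rz":0,"jaw":0},{"x":0,"y":0,"z":2.4,"rx":0,"ry":0,"rz":0,"jaw":0},{"x":0,"y":0,"z":1.6,"rx":0,"ry":0,"rz":0,"jaw":0},{"x":0,"y":0,"z":0.8,"rx":0,"ry":0,"rz":0,"jaw":0},{"x":0,"y":0,"z":0,"rx":0,"ry":0,"rz":0,"jaw":0}]' 40
python3 -m pendant '[{"x":0,"y":0,"z":0,"rx":0,"ry":0,"rz":0,"jaw":0.6},{"x":0,"y":0,"z":0,"rx":0,"ry":0,"rz":0,"jaw":0.8},{"x":0,"y":0,"z":0,"rx":0,"ry":0,"rz":0,"jaw":1},{"x":0,"y":0,"z":0,"rx":0,"ry":0,"rz":0,"jaw":1},{"x":0,"y":0,"z":0,"rx":0,"ry":0,"rz":0,"jaw":1},{"x":0,"y":0,"z":0,"rx":0,"ry":0,"rz":0,"jaw":1}]' 60
python3 -m pendant '[{"x":0,"y":0,"z":0,"rx":0,"ry":0,"rz":0,"jaw":1},{"x":0,"y":0,"z":0,"rx":0,"ry":0,"rz":0,"jaw":1},{"x":0,"y":0,"z":-1,"rx":0,"ry":0,"rz":0,"jaw":1},{"x":0,"y":0,"z":-2,"rx":0,"ry":0,"rz":0,"jaw":1},{"x":0,"y":0,"z":-3,"rx":0,"ry":0,"rz":0,"jaw":1},{"x":0,"y":0,"z":-4,"rx":0,"ry":0,"rz":0,"jaw":1},{"x":0,"y":0,"z":-4,"rx":0,"ry":0,"rz":0,"jaw":1},{"x":0,"y":0,"z":-3,"rx":0,"ry":0,"rz":0,"jaw":1}]' 60
```

```text
time: 5.65
tool_pos: [0.5304, -0.2659, 0.0062]
orientation: [180.0, -0.0, 3.2]
force: [-0.4, 0.7, 0.1]
finger_gap: 0.0852
time: 6.25
tool_pos: [0.5303, -0.2661, 0.0065]
orientation: [-180.0, -0.0, 3.1]
force: [-0.8, 0.9, 7.1]
finger_gap: 0.0178
time: 7.05
tool_pos: [0.53, -0.2666, 0.1789]
orientation: [179.9, -0.1, 3.1]
force: [1.4, -0.8, -0.8]
finger_gap: 0.0175
```

```bash
sed -i 's/^JAW=0/JAW=1/' h.py; python3 - <<'E'
from h import *
plan([(.5078,-.0028,.16,16,8),(.5078,-.0028,.1164,16,2)])
E
```

```text
{"x":-0.1,"y":-3.31,"z":0.23,"rx":0.0,"ry":-0.0,"rz":-0.028,"jaw":1},{"x":-0.01,"y":-3.31,"z":0.23,"rx":0.0,"ry":-0.0,"rz":-0.028,"jaw":1},{"x":0.09,"y":-3.31,"z":0.23,"rx":0.0,"ry":-0.0,"rz":-0.028,"jaw":1},{"x":0.18,"y":-3.3,"z":0.23,"rx":0.0,"ry":-0.0,"rz":-0.028,"jaw":1},{"x":0.27,"y":-3.3,"z":0.23,"rx":0.0,"ry":-0.0,"rz":-0.028,"jaw":1},{"x":0.36,"y":-3.29,"z":0.23,"rx":0.0,"ry":-0.0,"rz":-0.028,"jaw":1},{"x":0.46,"y":-3.28,"z":0.23,"rx":0.0,"ry":-0.0,"rz":-0.028,"jaw":1},{"x":0.55,"y":-3.26,"z":0.23,"rx":0.0,"ry":-0.0,"rz":-0.028,"jaw":1},
{"x":-0.0,"y":-0.0,"z":2.19,"rx":0.001,"ry":-0.001,"rz":-0.001,"jaw":1},{"x":-0.0,"y":-0.0,"z":2.19,"rx":0.001,"ry":-0.001,"rz":-0.001,"jaw":1},
end [ 0.50786347 -0.00281887  0.11638715] [-1.79962254e+02  5.55195454e-02  1.60497277e+01]
```

```bash
python3 -m pendant '[{"x":-0.1,"y":-3.31,"z":0.23,"rx":0.0,"ry":0,"rz":-0.028,"jaw":1},{"x":-0.01,"y":-3.31,"z":0.23,"rx":0.0,"ry":0,"rz":-0.028,"jaw":1},{"x":0.09,"y":-3.31,"z":0.23,"rx":0.0,"ry":0,"rz":-0.028,"jaw":1},{"x":0.18,"y":-3.3,"z":0.23,"rx":0.0,"ry":0,"rz":-0.028,"jaw":1},{"x":0.27,"y":-3.3,"z":0.23,"rx":0.0,"ry":0,"rz":-0.028,"jaw":1},{"x":0.36,"y":-3.29,"z":0.23,"rx":0.0,"ry":0,"rz":-0.028,"jaw":1},{"x":0.46,"y":-3.28,"z":0.23,"rx":0.0,"ry":0,"rz":-0.028,"jaw":1},{"x":0.55,"y":-3.26,"z":0.23,"rx":0.0,"ry":0,"rz":-0.028,"jaw":1}]'
python3 -m pendant '[{"x":0,"y":0,"z":2.19,"rx":0,"ry":0,"rz":0,"jaw":1},{"x":0,"y":0,"z":2.19,"rx":0,"ry":0,"rz":0,"jaw":1},{"x":0,"y":0,"z":0,"rx":0,"ry":0,"rz":0,"jaw":1},{"x":0,"y":0,"z":0,"rx":0,"ry":0,"rz":0,"jaw":1},{"x":0,"y":0,"z":0,"rx":0,"ry":0,"rz":0,"jaw":1}]'
python3 - <<'E'
from h import *
p=ctrl.get_image("wrist");save(p,"i.png",(190,60,510,300),2.5)
np.save("i.npy",np.array([*p["position"],*p["attitude"]]))
print(p["position"],p["attitude"],ctrl.get_state()["tool_pos"],ctrl.get_state()["force"])
E
```

```text
time: 7.85
tool_pos: [0.5072, -0.0011, 0.1579]
orientation: [-180.0, -0.0, 16.0]
force: [0.3, 0.3, -1.9]
finger_gap: 0.0173
time: 8.35
tool_pos: [0.5083, -0.0028, 0.1148]
orientation: [180.0, -0.1, 15.9]
force: [0.5, -0.0, -1.2]
finger_gap: 0.0173
[0.58614166 0.01914475 0.28249205] [ 1.61717698e+02  1.78378855e-03 -7.40690561e+01] [ 0.50835934 -0.002707    0.11481406] [ 0.37343018  0.02566599 -1.12087535]
```

View pics/i.png

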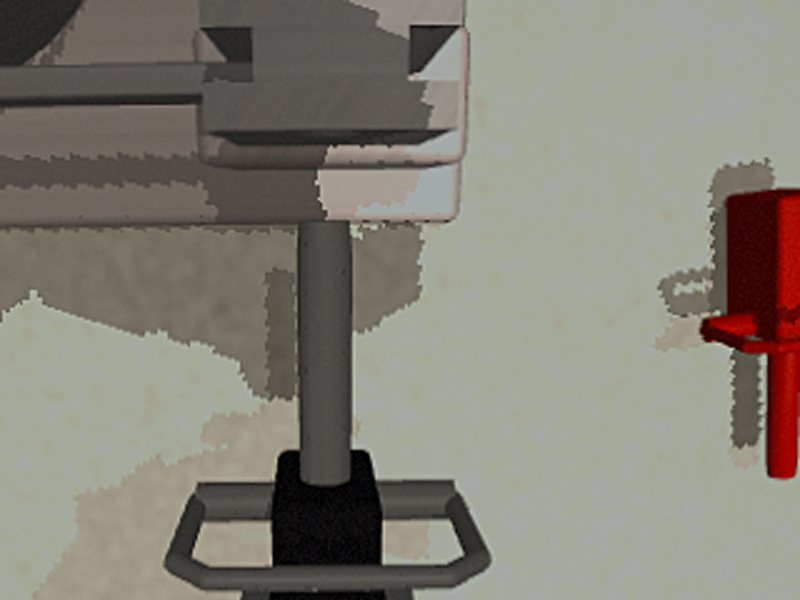

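The pin sits straight in the jaws: nose at (325,222), shaft base at (326,480), ring open. The lug's near top edge runs from about (203,131) to (460,131).

```bash
python3 - <<'E'
from h import *
q=np.load("i.npy");p=dict(vertical_fov=71.32225808,cx=320.45,cy=244.046,k1=-.0446776,position=q[:3],attitude=q[3:])
yaw=np.radians(16);ex=np.array([np.cos(yaw),np.sin(yaw)]);ey=np.array([-np.sin(yaw),np.cos(yaw)]);E=np.array([.5943,.0220])
def S(n,u,v,z):
    w=back(p,(190+u/2.5,60+v/2.5),z)[:2]; print(n,"press xy mm",((w-E)@ex*1000).round(1),((w-E)@ey*1000).round(1))
S("lugL",203,131,.141);S("lugR",460,131,.141)
for z in(.128,.130,.132): S("nose",325,224,z);S("base",326,482,z)
w=ctrl.get_state()["tool_pos"][:2];print("tcp",(w-E)@ex*1000,(w-E)@ey*1000)
E
```

```text
lugL press xy mm -0.3 19.1
lugR press xy mm -0.3 -21.8
nose press xy mm -15.3 -0.3
base press xy mm -64.2 -0.4
nose press xy mm -15.2 -0.3
base press xy mm -63.5 -0.4
nose press xy mm -15.1 -0.3
base press xy mm -62.8 -0.4
tcp -89.4216384873336 -0.06143132215578537
```

```bash
python3 -m pendant '[{"x":0.5,"y":0.1,"z":-0.16,"rx":0,"ry":0,"rz":0,"jaw":1},{"x":0.6,"y":0,"z":0,"rx":0,"ry":0,"rz":0,"jaw":1},{"x":0,"y":0,"z":0,"rx":0,"ry":0,"rz":0,"jaw":1},{"x":0,"y":0,"z":0,"rx":0,"ry":0,"rz":0,"jaw":1},{"x":0,"y":0,"z":0,"rx":0,"ry":0,"rz":0,"jaw":1}]'
python3 -m pendant '[{"x":0.1,"y":0,"z":0,"rx":0,"ry":0,"rz":0,"jaw":1},{"x":0.1,"y":0,"z":0,"rx":0,"ry":0,"rz":0,"jaw":1},{"x":0.1,"y":0,"z":0,"rx":0,"ry":0,"rz":0,"jaw":1},{"x":0,"y":0,"z":0,"rx":0,"ry":0,"rz":0,"jaw":1},{"x":0,"y":0,"z":0,"rx":0,"ry":0,"rz":0,"jaw":1}]'
```

```text
time: 8.9
tool_pos: [0.5183, -0.0003, 0.1152]
orientation: [-180.0, 0.0, 16.0]
force: [-0.3, 0.1, -1.6]
finger_gap: 0.0176
time: 9.4
tool_pos: [0.5214, 0.0006, 0.1153]
orientation: [180.0, 0.0, 16.0]
force: [0.5, 0.2, -1.6]
finger_gap: 0.0176
```

```bash
python3 -m pendant '[{"x":0,"y":0,"z":-0.1,"rx":0,"ry":0,"rz":0,"jaw":1},{"x":0.05,"y":0,"z":0,"rx":0,"ry":0,"rz":0,"jaw":1},{"x":0.05,"y":0,"z":0,"rx":0,"ry":0,"rz":0,"jaw":1},{"x":0.05,"y":0,"z":0,"rx":0,"ry":0,"rz":0,"jaw":1},{"x":0,"y":0,"z":0,"rx":0,"ry":0,"rz":0,"jaw":1}]'
python3 -m pendant '[{"x":0.05,"y":0,"z":0,"rx":0,"ry":0,"rz":0,"jaw":1},{"x":0.05,"y":0,"z":0,"rx":0,"ry":0,"rz":0,"jaw":1},{"x":0,"y":0,"z":0,"rx":0,"ry":0,"rz":0,"jaw":1}]'
```

```text
time: 9.9
tool_pos: [0.523, 0.001, 0.1163]
orientation: [180.0, -0.0, 16.0]
force: [0.9, 0.1, -1.1]
finger_gap: 0.0176
time: 10.2
tool_pos: [0.5239, 0.0013, 0.1163]
orientation: [180.0, -0.0, 16.0]
force: [-1.1, -0.3, -2.5]
finger_gap: 0.0176
```

```bash
python3 -m pendant '[{"x":0.05,"y":0,"z":0,"rx":0,"ry":0,"rz":0,"jaw":1},{"x":0,"y":0,"z":0,"rx":0,"ry":0,"rz":0,"jaw":1},{"x":0,"y":0,"z":0,"rx":0,"ry":0,"rz":0,"jaw":1}]'
python3 -m pendant '[{"x":0.05,"y":0,"z":0,"rx":0,"ry":0,"rz":0,"jaw":1},{"x":0,"y":0,"z":0,"rx":0,"ry":0,"rz":0,"jaw":1},{"x":0,"y":0,"z":0,"rx":0,"ry":0,"rz":0,"jaw":1}]'
python3 -m pendant '[{"x":0.05,"y":0,"z":0,"rx":0,"ry":0,"rz":0,"jaw":1},{"x":0,"y":0,"z":0,"rx":0,"ry":0,"rz":0,"jaw":1},{"x":0,"y":0,"z":0,"rx":0,"ry":0,"rz":0,"jaw":1}]'
python3 -m pendant '[{"x":0.05,"y":0,"z":0,"rx":0,"ry":0,"rz":0,"jaw":1},{"x":0,"y":0,"z":0,"rx":0,"ry":0,"rz":0,"jaw":1},{"x":0,"y":0,"z":0,"rx":0,"ry":0,"rz":0,"jaw":1}]'
```

```text
time: 10.5
tool_pos: [0.5243, 0.0015, 0.1163]
orientation: [180.0, 0.0, 16.0]
force: [1.0, 0.5, -0.3]
finger_gap: 0.0176
time: 10.8
tool_pos: [0.5248, 0.0016, 0.1163]
orientation: [180.0, 0.0, 16.0]
force: [-0.1, 0.4, -0.9]
finger_gap: 0.0179
time: 11.1
tool_pos: [0.5253, 0.0017, 0.1163]
orientation: [180.0, -0.0, 16.0]
force: [0.1, 0.2, -1.4]
finger_gap: 0.0173
time: 11.4
tool_pos: [0.5258, 0.0019, 0.1163]
orientation: [180.0, -0.0, 16.0]
force: [-0.2, -0.1, -1.7]
finger_gap: 0.0175
```

```bash
python3 -m pendant '[{"x":0.06,"y":0,"z":0,"rx":0,"ry":0,"rz":0,"jaw":1},{"x":0,"y":0,"z":0,"rx":0,"ry":0,"rz":0,"jaw":1}]'
python3 -m pendant '[{"x":0.06,"y":0,"z":0,"rx":0,"ry":0,"rz":0,"jaw":1},{"x":0,"y":0,"z":0,"rx":0,"ry":0,"rz":0,"jaw":1}]'
python3 -m pendant '[{"x":0.06,"y":0,"z":0,"rx":0,"ry":0,"rz":0,"jaw":1},{"x":0,"y":0,"z":0,"rx":0,"ry":0,"rz":0,"jaw":1}]'
python3 -m pendant '[{"x":0.06,"y":0,"z":0,"rx":0,"ry":0,"rz":0,"jaw":1},{"x":0,"y":0,"z":0,"rx":0,"ry":0,"rz":0,"jaw":1}]'
```

```text
time: 11.6
tool_pos: [0.5264, 0.002, 0.1163]
orientation: [180.0, -0.0, 16.0]
force: [0.2, -0.2, -1.6]
finger_gap: 0.0179
time: 11.8
tool_pos: [0.527, 0.0022, 0.1163]
orientation: [180.0, -0.0, 16.0]
force: [-0.0, 0.1, -1.6]
finger_gap: 0.0177
time: 12.0
tool_pos: [0.5276, 0.0024, 0.1163]
orientation: [180.0, -0.0, 16.0]
force: [-0.4, -0.1, -1.3]
finger_gap: 0.0177
time: 12.2
tool_pos: [0.5281, 0.0025, 0.1163]
orientation: [180.0, -0.0, 16.0]
force: [-0.1, -0.1, -1.3]
finger_gap: 0.0177
```

The nose should be about 5 mm past the face with no reaction, so it has apparently dropped in. I carry on gently.

```bash
python3 -m pendant '[{"x":0.08,"y":0,"z":0,"rx":0,"ry":0,"rz":0,"jaw":1},{"x":0.08,"y":0,"z":0,"rx":0,"ry":0,"rz":0,"jaw":1}]'
python3 -m pendant '[{"x":0.08,"y":0,"z":0,"rx":0,"ry":0,"rz":0,"jaw":1},{"x":0.08,"y":0,"z":0,"rx":0,"ry":0,"rz":0,"jaw":1}]'
python3 -m pendant '[{"x":0.08,"y":0,"z":0,"rx":0,"ry":0,"rz":0,"jaw":1},{"x":0.08,"y":0,"z":0,"rx":0,"ry":0,"rz":0,"jaw":1}]'
```

```text
time: 12.4
tool_pos: [0.5297, 0.003, 0.1163]
orientation: [-180.0, -0.0, 16.0]
force: [-0.7, -0.8, -1.7]
finger_gap: 0.0181
time: 12.6
tool_pos: [0.5312, 0.0034, 0.1163]
orientation: [180.0, 0.0, 16.0]
force: [0.4, -1.1, -1.0]
finger_gap: 0.0173
time: 12.8
tool_pos: [0.5327, 0.0039, 0.1163]
orientation: [180.0, 0.0, 16.0]
force: [-0.1, -1.2, -1.4]
finger_gap: 0.0178
```

```bash
python3 - <<'E'
from h import *
p=ctrl.get_image("wrist");save(p,"j.png",(190,60,510,300),2.5)
print(ctrl.get_state()["tool_pos"],ctrl.get_state()["force"],ctrl.get_state()["ft_torque"])
E
```

```text
[0.5328272  0.00385078 0.11627883] [ 0.69754775 -0.63517947 -0.67642795] [-0.13802223  0.05804908  0.03126762]
```

View pics/j.png

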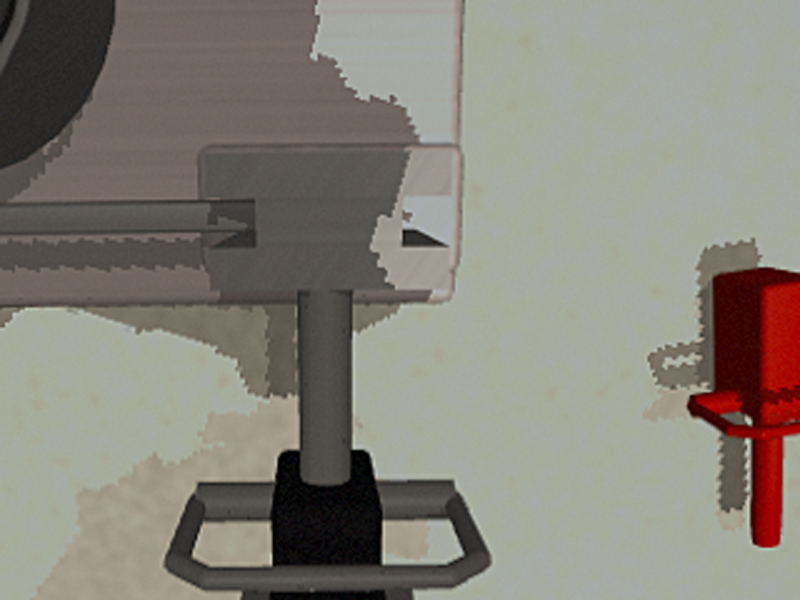

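The shaft at (325,290) passes under the lug's top and is clearly in the eye. The lug centre is about 330, so I ease sideways towards the light side force and continue.

```bash
python3 -m pendant '[{"x":0.1,"y":0.04,"z":0,"rx":0,"ry":0,"rz":0,"jaw":1},{"x":0.1,"y":0,"z":0,"rx":0,"ry":0,"rz":0,"jaw":1},{"x":0.1,"y":0,"z":0,"rx":0,"ry":0,"rz":0,"jaw":1}]'
python3 -m pendant '[{"x":0.1,"y":0,"z":0,"rx":0,"ry":0,"rz":0,"jaw":1},{"x":0.1,"y":0,"z":0,"rx":0,"ry":0,"rz":0,"jaw":1},{"x":0.1,"y":0,"z":0,"rx":0,"ry":0,"rz":0,"jaw":1}]'
python3 - <<'E'
from h import *
print(ctrl.get_state()["ft_torque"])
E
```

```text
time: 13.15
tool_pos: [0.5352, 0.0041, 0.1162]
orientation: [-180.0, 0.1, 16.0]
force: [-2.8, -1.4, -0.6]
finger_gap: 0.0176
time: 13.45
tool_pos: [0.5369, 0.0045, 0.116]
orientation: [-180.0, 0.2, 15.9]
force: [-6.2, -3.4, 0.8]
finger_gap: 0.0174
[-0.60334135  1.33211246 -0.08460851]
```

```bash
python3 -m pendant '[{"x":0.05,"y":0,"z":0,"rx":0,"ry":0,"rz":0,"jaw":1},{"x":0,"y":0,"z":0,"rx":0,"ry":0,"rz":0,"jaw":1}]'
python3 -m pendant '[{"x":0.05,"y":0,"z":0,"rx":0,"ry":0,"rz":0,"jaw":1},{"x":0,"y":0,"z":0,"rx":0,"ry":0,"rz":0,"jaw":1}]'
python3 - <<'E'
from h import *
print(ctrl.get_state()["ft_torque"])
E
```

```text
time: 13.65
tool_pos: [0.5378, 0.0047, 0.116]
orientation: [-180.0, 0.1, 15.9]
force: [-4.6, -1.4, 0.5]
finger_gap: 0.0175
time: 13.85
tool_pos: [0.538, 0.0048, 0.116]
orientation: [-180.0, 0.2, 15.9]
force: [-6.2, -2.4, 0.2]
finger_gap: 0.0178
[-0.60932232  1.28900058 -0.09803577]
```

```bash
python3 -m pendant '[{"x":0.08,"y":0,"z":0,"rx":0,"ry":0,"rz":0,"jaw":1},{"x":0.04,"y":0,"z":0,"rx":0,"ry":0,"rz":0,"jaw":1}]'
python3 -m pendant '[{"x":0.08,"y":0,"z":0,"rx":0,"ry":0,"rz":0,"jaw":1},{"x":0.04,"y":0,"z":0,"rx":0,"ry":0,"rz":0,"jaw":1}]'
```

```text
time: 14.05
tool_pos: [0.5386, 0.005, 0.1159]
orientation: [-180.0, 0.2, 15.9]
force: [-7.8, -2.8, 1.9]
finger_gap: 0.0176
time: 14.25
tool_pos: [0.5398, 0.0053, 0.1159]
orientation: [-180.0, 0.2, 15.9]
force: [-8.0, -3.2, 0.7]
finger_gap: 0.0179
```

```bash
python3 -m pendant '[{"x":0.08,"y":0,"z":0,"rx":0,"ry":0,"rz":0,"jaw":1},{"x":0.08,"y":0,"z":0,"rx":0,"ry":0,"rz":0,"jaw":1}]'
python3 -m pendant '[{"x":0.08,"y":0,"z":0,"rx":0,"ry":0,"rz":0,"jaw":1},{"x":0.08,"y":0,"z":0,"rx":0,"ry":0,"rz":0,"jaw":1}]'
python3 -c "
from h import *
print(ctrl.get_state()['ft_torque'],ctrl.get_state()['force'])"
```

```text
time: 14.45
tool_pos: [0.5411, 0.0058, 0.1158]
orientation: [-180.0, 0.2, 15.9]
force: [-8.1, -1.7, 1.0]
finger_gap: 0.0173
time: 14.65
tool_pos: [0.5426, 0.0062, 0.1158]
orientation: [-180.0, 0.2, 15.9]
force: [-7.8, -3.1, 1.4]
finger_gap: 0.0176
[-0.7012862  1.8427454 -0.0168502] [-7.83581295 -3.10492952  1.37925955]
```

```bash
python3 -m pendant '[{"x":0.1,"y":0,"z":-0.03,"rx":0,"ry":0,"rz":0,"jaw":1},{"x":0.1,"y":0,"z":0,"rx":0,"ry":0,"rz":0,"jaw":1},{"x":0.1,"y":0,"z":0,"rx":0,"ry":0,"rz":0,"jaw":1}]'
python3 -m pendant '[{"x":0.1,"y":0,"z":0,"rx":0,"ry":0,"rz":0,"jaw":1},{"x":0.1,"y":0,"z":0,"rx":0,"ry":0,"rz":0,"jaw":1},{"x":0.1,"y":0,"z":0,"rx":0,"ry":0,"rz":0,"jaw":1}]'
```

```text
time: 14.95
tool_pos: [0.5456, 0.0071, 0.1161]
orientation: [-180.0, 0.2, 15.9]
force: [-8.1, -3.0, -0.9]
finger_gap: 0.0177
time: 15.25
tool_pos: [0.5485, 0.0079, 0.116]
orientation: [-180.0, 0.2, 15.9]
force: [-7.4, -3.9, -0.2]
finger_gap: 0.0175
```

```bash
python3 -m pendant '[{"x":0.1,"y":0,"z":0,"rx":0,"ry":0,"rz":0,"jaw":1},{"x":0.1,"y":0,"z":0,"rx":0,"ry":0,"rz":0,"jaw":1},{"x":0.1,"y":0,"z":0,"rx":0,"ry":0,"rz":0,"jaw":1}]'
python3 -m pendant '[{"x":0.1,"y":0,"z":0,"rx":0,"ry":0,"rz":0,"jaw":1},{"x":0.1,"y":0,"z":0,"rx":0,"ry":0,"rz":0,"jaw":1},{"x":0.1,"y":0,"z":0,"rx":0,"ry":0,"rz":0,"jaw":1}]'
```

```text
time: 15.55
tool_pos: [0.5514, 0.0088, 0.116]
orientation: [-180.0, 0.2, 15.9]
force: [-7.6, -2.3, -0.0]
finger_gap: 0.0175
time: 15.85
tool_pos: [0.5543, 0.0096, 0.116]
orientation: [-180.0, 0.2, 15.9]
force: [-7.5, -3.0, 0.7]
finger_gap: 0.0173
```

```bash
python3 -m pendant '[{"x":0.1,"y":0,"z":0,"rx":0,"ry":0,"rz":0,"jaw":1},{"x":0.1,"y":0,"z":0,"rx":0,"ry":0,"rz":0,"jaw":1},{"x":0.1,"y":0,"z":0,"rx":0,"ry":0,"rz":0,"jaw":1},{"x":0.1,"y":0,"z":0,"rx":0,"ry":0,"rz":0,"jaw":1}]'
python3 -m pendant '[{"x":0.1,"y":0,"z":0,"rx":0,"ry":0,"rz":0,"jaw":1},{"x":0.1,"y":0,"z":0,"rx":0,"ry":0,"rz":0,"jaw":1},{"x":0.1,"y":0,"z":0,"rx":0,"ry":0,"rz":0,"jaw":1},{"x":0.1,"y":0,"z":0,"rx":0,"ry":0,"rz":0,"jaw":1}]'
```

```text
time: 16.25
tool_pos: [0.5581, 0.0107, 0.116]
orientation: [-180.0, 0.2, 15.9]
force: [-8.4, -2.6, 0.1]
finger_gap: 0.0175
time: 16.65
tool_pos: [0.562, 0.0118, 0.116]
orientation: [-180.0, 0.2, 15.9]
force: [-7.2, -2.7, -0.8]
finger_gap: 0.0175
```

```bash
python3 -m pendant '[{"x":0.08,"y":0,"z":0,"rx":0,"ry":0,"rz":0,"jaw":1},{"x":0.08,"y":0,"z":0,"rx":0,"ry":0,"rz":0,"jaw":1},{"x":0.08,"y":0,"z":0,"rx":0,"ry":0,"rz":0,"jaw":1}]'
python3 -m pendant '[{"x":0.08,"y":0,"z":0,"rx":0,"ry":0,"rz":0,"jaw":1},{"x":0,"y":0,"z":0,"rx":0,"ry":0,"rz":0,"jaw":1}]'
python3 - <<'E'
from h import *
p=ctrl.get_image("wrist");save(p,"k.png",(190,60,510,300),2.5)
print(ctrl.get_state()["tool_pos"],ctrl.get_state()["force"],ctrl.get_state()["ft_torque"])
E
```

```text
time: 16.95
tool_pos: [0.5643, 0.0125, 0.116]
orientation: [-180.0, 0.2, 15.9]
force: [-8.1, -1.5, 0.2]
finger_gap: 0.0179
time: 17.15
tool_pos: [0.5655, 0.0128, 0.1161]
orientation: [-180.0, 0.2, 15.9]
force: [-5.5, -1.7, -1.7]
finger_gap: 0.0175
[0.56559424 0.01282029 0.11607322] [-4.90517636 -2.78503687 -0.64317007] [-0.46520903  1.25097871 -0.01749799]
```

View pics/k.png

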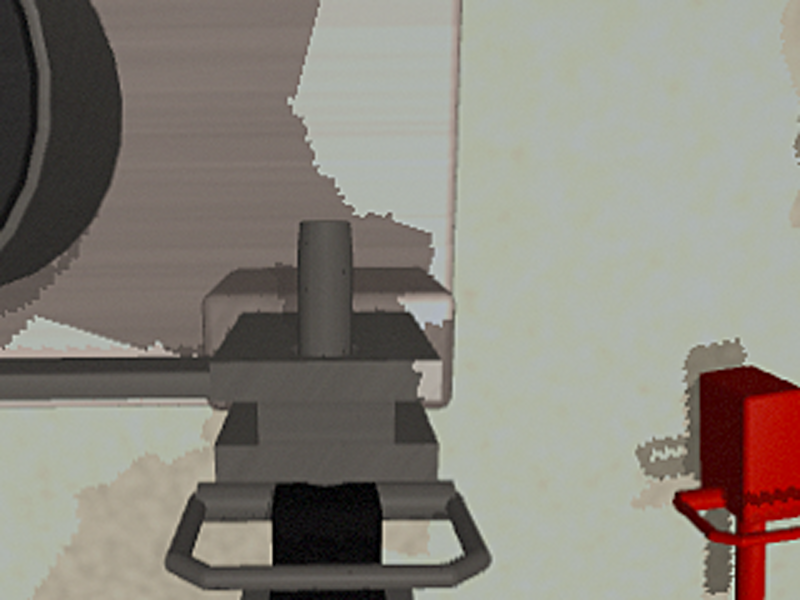

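The nose is still at (325,222), so nothing has slipped in the grip. The head front at (325,485) is almost at the lug edge, with about 3-4 mm left.

```bash
for i in 1; do :; done; python3 -m pendant '[{"x":0.1,"y":0,"z":0,"rx":0,"ry":0,"rz":0,"jaw":1},{"x":0.05,"y":0,"z":0,"rx":0,"ry":0,"rz":0,"jaw":1}]'
python3 -m pendant '[{"x":0.06,"y":0,"z":0,"rx":0,"ry":0,"rz":0,"jaw":1},{"x":0,"y":0,"z":0,"rx":0,"ry":0,"rz":0,"jaw":1}]'
python3 -m pendant '[{"x":0.06,"y":0,"z":0,"rx":0,"ry":0,"rz":0,"jaw":1},{"x":0,"y":0,"z":0,"rx":0,"ry":0,"rz":0,"jaw":1}]'
```

```text
time: 17.4
tool_pos: [0.5666, 0.0131, 0.116]
orientation: [-180.0, 0.2, 15.9]
force: [-6.6, -2.7, -0.0]
finger_gap: 0.0175
time: 17.6
tool_pos: [0.5674, 0.0133, 0.116]
orientation: [-180.0, 0.2, 15.9]
force: [-5.6, -2.3, -0.8]
finger_gap: 0.0177
time: 17.8
tool_pos: [0.5679, 0.0135, 0.116]
orientation: [-180.0, 0.2, 15.9]
force: [-6.3, -2.8, -0.6]
finger_gap: 0.0177
```

```bash
python3 -m pendant '[{"x":0.06,"y":0,"z":0,"rx":0,"ry":0,"rz":0,"jaw":1},{"x":0,"y":0,"z":0,"rx":0,"ry":0,"rz":0,"jaw":1}]'
python3 -m pendant '[{"x":0.06,"y":0,"z":0,"rx":0,"ry":0,"rz":0,"jaw":1},{"x":0,"y":0,"z":0,"rx":0,"ry":0,"rz":0,"jaw":1}]'
```

```text
time: 18.0
tool_pos: [0.5685, 0.0136, 0.116]
orientation: [-180.0, 0.2, 15.9]
force: [-6.7, -2.2, -1.1]
finger_gap: 0.0177
time: 18.2
tool_pos: [0.5686, 0.0137, 0.116]
orientation: [-180.0, 0.3, 15.9]
force: [-8.1, -3.3, -0.0]
finger_gap: 0.0177
```

```bash
python3 -m pendant '[{"x":0.05,"y":0,"z":0,"rx":0,"ry":0,"rz":0,"jaw":1},{"x":0,"y":0,"z":0,"rx":0,"ry":0,"rz":0,"jaw":1}]'
```

```text
time: 18.4
tool_pos: [0.5686, 0.0137, 0.1159]
orientation: [-179.9, 0.3, 15.9]
force: [-9.9, -3.3, 0.7]
finger_gap: 0.0176
```

```bash
python3 -m pendant '[{"x":0.05,"y":0,"z":0,"rx":0,"ry":0,"rz":0,"jaw":1},{"x":0,"y":0,"z":0,"rx":0,"ry":0,"rz":0,"jaw":1}]'
```

```text
time: 18.6
tool_pos: [0.5686, 0.0137, 0.1159]
orientation: [-179.9, 0.3, 15.9]
force: [-10.2, -3.3, 2.1]
finger_gap: 0.0174
```

```bash
python3 -m pendant '[{"x":0.08,"y":0,"z":0,"rx":0,"ry":0,"rz":0,"jaw":1},{"x":0,"y":0,"z":0,"rx":0,"ry":0,"rz":0,"jaw":1}]'
```

```text
time: 18.8
tool_pos: [0.5686, 0.0136, 0.1157]
orientation: [-179.9, 0.4, 15.9]
force: [-13.6, -4.4, 2.6]
finger_gap: 0.0178
```

```bash
python3 -m pendant '[{"x":0.08,"y":0,"z":0,"rx":0,"ry":0,"rz":0,"jaw":1},{"x":0,"y":0,"z":0,"rx":0,"ry":0,"rz":0,"jaw":1}]'
python3 - <<'E'
from h import *
p=ctrl.get_image("wrist");save(p,"l.png",(190,60,510,300),2.5)
print({k:p[k] for k in("position","attitude")},ctrl.get_state()["tool_pos"],ctrl.get_state()["force"])
E
```

```text
time: 19.0
tool_pos: [0.5686, 0.0136, 0.1157]
orientation: [-179.9, 0.5, 15.9]
force: [-15.6, -4.4, 5.4]
finger_gap: 0.0177
{'position': array([0.64818289, 0.03563707, 0.28250158]), 'attitude': array([ 1.61139560e+02,  1.34105731e-01, -7.41132611e+01])} [0.56858631 0.01369108 0.11566077] [-16.08429866  -4.05066392   5.62430341]
```

View pics/l.png

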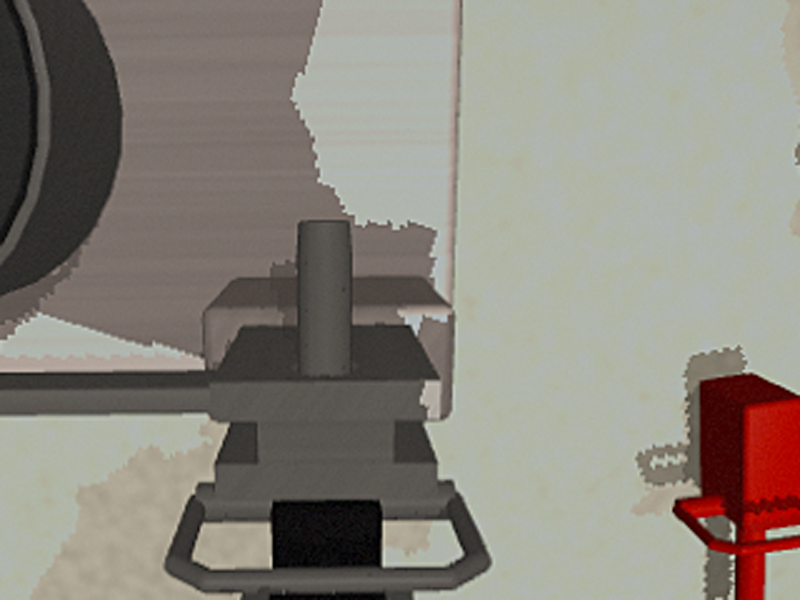

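The head front edge at (325,500) coincides with the lug's near edge, and it stopped dead at 16 N without moving. The head is home and the ring still open. I unload, then release.

```bash
python3 -m pendant '[{"x":-0.1,"y":0,"z":0,"rx":0,"ry":0,"rz":0,"jaw":1},{"x":-0.1,"y":0,"z":0,"rx":0,"ry":0,"rz":0,"jaw":1},{"x":0,"y":0,"z":0,"rx":0,"ry":0,"rz":0,"jaw":1}]'
python3 -m pendant '[{"x":0,"y":0,"z":0,"rx":0,"ry":0,"rz":0,"jaw":0.7},{"x":0,"y":0,"z":0,"rx":0,"ry":0,"rz":0,"jaw":0.5},{"x":0,"y":0,"z":0,"rx":0,"ry":0,"rz":0,"jaw":0.4},{"x":0,"y":0,"z":0,"rx":0,"ry":0,"rz":0,"jaw":0.4},{"x":0,"y":0,"z":0,"rx":0,"ry":0,"rz":0,"jaw":0.4}]'
```

```text
time: 19.35
tool_pos: [0.5686, 0.0137, 0.1158]
orientation: [-179.9, 0.3, 15.9]
force: [-9.1, -3.9, -0.6]
finger_gap: 0.0176
time: 19.85
tool_pos: [0.5719, 0.0147, 0.1167]
orientation: [180.0, -0.0, 16.0]
force: [0.7, -0.1, 1.0]
finger_gap: 0.0513
```

```bash
python3 -m pendant '[{"x":-0.5,"y":0,"z":0,"rx":0,"ry":0,"rz":0,"jaw":0.4},{"x":-0.1,"y":0,"z":-1.5,"rx":0,"ry":0,"rz":0,"jaw":0.4},{"x":0,"y":0,"z":-3,"rx":0,"ry":0,"rz":0,"jaw":0.4},{"x":-0.4,"y":0,"z":-3,"rx":0,"ry":0,"rz":0,"jaw":0.4},{"x":-0.5,"y":0,"z":0,"rx":0,"ry":0,"rz":0,"jaw":1},{"x":0,"y":0,"z":0,"rx":0,"ry":0,"rz":0,"jaw":1},{"x":0,"y":0,"z":0,"rx":0,"ry":0,"rz":0,"jaw":1},{"x":0,"y":0,"z":0,"rx":0,"ry":0,"rz":0,"jaw":1}]' 40
python3 - <<'E'
from h import *
p=ctrl.get_image("wrist");save(p,"m.png",(140,140,540,440),2)
for l in ("pin","pin_nose","ring_top"):
    print(l,[(np.round(d["centre"],4).tolist(),round(d["score"],2)) for d in ctrl.pinpoint(p,l)][:2])
t=ctrl.get_state()["tool_pos"];print(t,ctrl.get_state()["finger_gap"])
yaw=np.radians(16);d=t[:2]-[.5943,.0220];print("press",d@[np.cos(yaw),np.sin(yaw)],d@[-np.sin(yaw),np.cos(yaw)])
E
```

```text
time: 20.65
tool_pos: [0.5566, 0.0106, 0.1907]
orientation: [-180.0, 0.1, 16.0]
force: [-0.5, -0.2, -0.4]
finger_gap: -0.0001
pin [([0.4544, -0.3394, 0.0201], 0.83), ([0.5943, 0.0213, 0.1272], 0.66)]
pin_nose [([0.5017, -0.3464, 0.0214], 0.92), ([0.6389, 0.0387, 0.1269], 0.87)]
ring_top [([0.5918, 0.0147, 0.1634], 0.81), ([0.5876, -0.1311, 0.0579], 0.54)]
[0.55698662 0.01042936 0.19108693] 0.00016254735640845941
press -0.039057224321804154 -0.0008374562619659857
```

View pics/m.png

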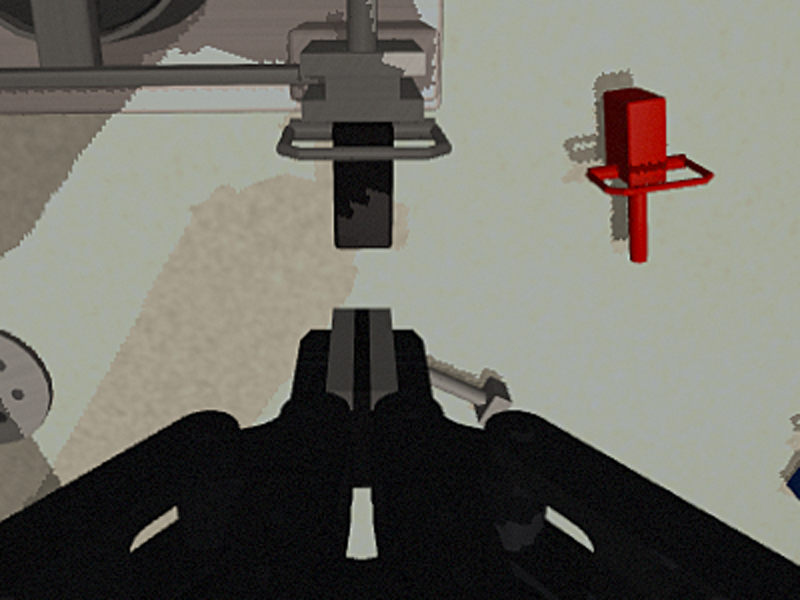

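The pin is released and sits home (network origin (0.594,0.021,0.127)). The ring is open at (365,145) and the closed fingers are behind it at (362,340). I go down to tip z 0.152 and push the bar forward.

```bash
python3 -m pendant '[{"x":0,"y":0,"z":2,"rx":0,"ry":0,"rz":0,"jaw":1},{"x":0,"y":0,"z":1.6,"rx":0,"ry":0,"rz":0,"jaw":1},{"x":0,"y":0,"z":0.3,"rx":0,"ry":0,"rz":0,"jaw":1},{"x":0,"y":0,"z":0,"rx":0,"ry":0,"rz":0,"jaw":1}]'
python3 -m pendant '[{"x":0.5,"y":0,"z":0,"rx":0,"ry":0,"rz":0,"jaw":1},{"x":0.5,"y":0,"z":0,"rx":0,"ry":0,"rz":0,"jaw":1},{"x":0.5,"y":0,"z":0,"rx":0,"ry":0,"rz":0,"jaw":1},{"x":0.3,"y":0,"z":0,"rx":0,"ry":0,"rz":0,"jaw":1},{"x":0.2,"y":0,"z":0,"rx":0,"ry":0,"rz":0,"jaw":1}]'
```

```text
time: 21.25
tool_pos: [0.5569, 0.0103, 0.1523]
orientation: [180.0, 0.1, 16.0]
force: [0.7, -0.4, 0.3]
finger_gap: -0.0
time: 21.75
tool_pos: [0.5768, 0.0161, 0.1527]
orientation: [180.0, -0.0, 16.0]
force: [0.4, 0.3, -0.3]
finger_gap: 0.0001
```

```bash
python3 -m pendant '[{"x":0.2,"y":0,"z":0,"rx":0,"ry":0,"rz":0,"jaw":1},{"x":0.2,"y":0,"z":0,"rx":0,"ry":0,"rz":0,"jaw":1}]'
python3 -m pendant '[{"x":0.2,"y":0,"z":0,"rx":0,"ry":0,"rz":0,"jaw":1},{"x":0.2,"y":0,"z":0,"rx":0,"ry":0,"rz":0,"jaw":1}]'
python3 -m pendant '[{"x":0.2,"y":0,"z":0,"rx":0,"ry":0,"rz":0,"jaw":1},{"x":0.2,"y":0,"z":0,"rx":0,"ry":0,"rz":0,"jaw":1}]'
```

```text
time: 21.95
tool_pos: [0.5802, 0.017, 0.1526]
orientation: [180.0, 0.0, 16.0]
force: [0.5, 0.4, 0.3]
finger_gap: -0.0004
time: 22.15
tool_pos: [0.5841, 0.0182, 0.1526]
orientation: [-180.0, 0.0, 16.0]
force: [-0.2, 0.7, -0.7]
finger_gap: -0.0002
time: 22.35
tool_pos: [0.588, 0.0193, 0.1526]
orientation: [180.0, -0.0, 16.0]
force: [-0.3, -1.0, 0.1]
finger_gap: 0.0
```

```bash
python3 -m pendant '[{"x":0.2,"y":0,"z":0,"rx":0,"ry":0,"rz":0,"jaw":1},{"x":0.2,"y":0,"z":0,"rx":0,"ry":0,"rz":0,"jaw":1}]'
python3 -m pendant '[{"x":0.2,"y":0,"z":0,"rx":0,"ry":0,"rz":0,"jaw":1},{"x":0.2,"y":0,"z":0,"rx":0,"ry":0,"rz":0,"jaw":1}]'
python3 - <<'E'
from h import *
p=ctrl.get_image("wrist");save(p,"n.png",(140,140,540,440),2)
for l in ("pin","pin_nose","ring_top"):
    print(l,[(np.round(d["centre"],4).tolist(),round(d["score"],2)) for d in ctrl.pinpoint(p,l)][:3])
E
```

```text
time: 22.55
tool_pos: [0.5919, 0.0204, 0.1526]
orientation: [180.0, -0.0, 16.0]
force: [0.0, 0.7, 0.4]
finger_gap: -0.0001
time: 22.75
tool_pos: [0.5957, 0.0215, 0.1526]
orientation: [-180.0, 0.0, 16.0]
force: [-0.2, -0.1, -0.2]
finger_gap: -0.0003
pin [([0.453, -0.3386, 0.0195], 0.75), ([0.594, 0.0241, 0.1274], 0.69), ([0.5801, -0.1277, 0.0203], 0.6)]
pin_nose [([0.5007, -0.3488, 0.0249], 0.96), ([0.539, -0.1492, 0.0223], 0.77), ([0.6384, 0.0375, 0.1284], 0.55)]
ring_top [([0.5874, -0.1315, 0.0594], 0.71), ([0.4451, -0.344, 0.0575], 0.56)]
```

The picture limit is reached, so I go on with the networks and numbers. I back off and ask for ring_top.

```bash
python3 -m pendant '[{"x":0,"y":0,"z":-2,"rx":0,"ry":0,"rz":0,"jaw":1},{"x":-1.5,"y":0,"z":-3,"rx":0,"ry":0,"rz":0,"jaw":1},{"x":-3,"y":0,"z":-3,"rx":0,"ry":0,"rz":0,"jaw":1},{"x":-2,"y":0,"z":0,"rx":0,"ry":0,"rz":0,"jaw":1},{"x":0,"y":0,"z":0,"rx":0,"ry":0,"rz":0,"jaw":1},{"x":0,"y":0,"z":0,"rx":0,"ry":0,"rz":0,"jaw":1}]'
python3 - <<'E'
from h import *
for n in("wrist","scene","side"):
    p=ctrl.get_image(n); cv2.imwrite(f"pics/o_{n}.png",p["img"][:,:,::-1]); np.save(f"o_{n}.npy",np.array([p["vertical_fov"],p["cx"],p["cy"],p["k1"],*p["position"],*p["attitude"]]))
    for l in ("pin","pin_nose","ring_top"):
        for d in ctrl.pinpoint(p,l):
            if np.linalg.norm(d["centre"][:2]-np.array([.6,.025]))<.08: print(n,l,np.round(d["centre"],4),round(d["score"],2))
E
```

```text
time: 23.55
tool_pos: [0.5331, 0.0039, 0.2328]
orientation: [-180.0, -0.0, 16.0]
force: [1.6, -0.3, 0.3]
finger_gap: 0.0001
wrist pin [0.5962 0.0252 0.1285] 0.63
wrist pin_nose [0.6403 0.0384 0.1279] 0.83
wrist ring_top [0.5893 0.0187 0.1649] 0.65
scene pin [0.5979 0.0182 0.1311] 0.74
scene ring_top [0.5896 0.0169 0.1653] 0.39
side pin [0.5961 0.0197 0.1322] 0.69
side pin_nose [0.6406 0.0355 0.1304] 0.73
side ring_top [0.5868 0.0167 0.1661] 0.53
```

All three views still show the ring open (bar near (0.589,0.018,0.165)). The tip front edge evidently stands behind the assumed +11 mm, so the push ended before or at contact. I repeat with a longer push, watching the force.

```bash
python3 -m pendant '[{"x":2.5,"y":0,"z":2,"rx":0,"ry":0,"rz":0,"jaw":1},{"x":0,"y":0,"z":3,"rx":0,"ry":0,"rz":0,"jaw":1},{"x":0,"y":0,"z":2.2,"rx":0,"ry":0,"rz":0,"jaw":1},{"x":0,"y":0,"z":1.0,"rx":0,"ry":0,"rz":0,"jaw":1},{"x":0,"y":0,"z":0,"rx":0,"ry":0,"rz":0,"jaw":1}]'
python3 -m pendant '[{"x":0.7,"y":0,"z":0,"rx":0,"ry":0,"rz":0,"jaw":1},{"x":0.7,"y":0,"z":0,"rx":0,"ry":0,"rz":0,"jaw":1},{"x":0.7,"y":0,"z":0,"rx":0,"ry":0,"rz":0,"jaw":1},{"x":0.5,"y":0,"z":0,"rx":0,"ry":0,"rz":0,"jaw":1},{"x":0.5,"y":0,"z":0,"rx":0,"ry":0,"rz":0,"jaw":1},{"x":0.4,"y":0,"z":0,"rx":0,"ry":0,"rz":0,"jaw":1}]'
```

```text
time: 24.65
tool_pos: [0.5565, 0.0104, 0.1497]
orientation: [-180.0, 0.1, 16.0]
force: [-0.1, 0.9, 0.8]
finger_gap: 0.0002
time: 25.25
tool_pos: [0.5912, 0.0202, 0.1507]
orientation: [180.0, -0.0, 16.0]
force: [-0.7, -0.8, 0.1]
finger_gap: 0.0002
```

```bash
python3 -m pendant '[{"x":0.2,"y":0,"z":0,"rx":0,"ry":0,"rz":0,"jaw":1},{"x":0.2,"y":0,"z":0,"rx":0,"ry":0,"rz":0,"jaw":1}]'
python3 -m pendant '[{"x":0.2,"y":0,"z":0,"rx":0,"ry":0,"rz":0,"jaw":1},{"x":0.1,"y":0,"z":0,"rx":0,"ry":0,"rz":0,"jaw":1}]'
python3 -m pendant '[{"x":0.2,"y":0,"z":0,"rx":0,"ry":0,"rz":0,"jaw":1},{"x":0.1,"y":0,"z":0,"rx":0,"ry":0,"rz":0,"jaw":1}]'
```

```text
time: 25.45
tool_pos: [0.5947, 0.0211, 0.1505]
orientation: [-180.0, 0.0, 16.0]
force: [0.3, 0.8, -0.0]
finger_gap: 0.0002
time: 25.65
tool_pos: [0.5975, 0.022, 0.1506]
orientation: [-180.0, 0.0, 16.0]
force: [0.4, 1.3, 0.8]
finger_gap: 0.0003
time: 25.85
tool_pos: [0.6005, 0.0229, 0.1506]
orientation: [-180.0, -0.0, 16.0]
force: [0.5, 0.4, 0.5]
finger_gap: 0.0003
```

```bash
python3 -m pendant '[{"x":0.2,"y":0,"z":0,"rx":0,"ry":0,"rz":0,"jaw":1},{"x":0.2,"y":0,"z":0,"rx":0,"ry":0,"rz":0,"jaw":1}]'
python3 -m pendant '[{"x":0.2,"y":0,"z":0,"rx":0,"ry":0,"rz":0,"jaw":1},{"x":0.2,"y":0,"z":0,"rx":0,"ry":0,"rz":0,"jaw":1}]'
python3 - <<'E'
from h import *
for n in("wrist","scene","side"):
    p=ctrl.get_image(n); cv2.imwrite(f"pics/q_{n}.png",p["img"][:,:,::-1])
    for l in ("pin","pin_nose","ring_top"):
        for d in ctrl.pinpoint(p,l):
            if np.linalg.norm(d["centre"][:2]-np.array([.6,.025]))<.08: print(n,l,np.round(d["centre"],4),round(d["score"],2))
E
```

```text
time: 26.05
tool_pos: [0.6043, 0.0239, 0.1506]
orientation: [-180.0, 0.0, 16.0]
force: [0.0, -0.2, -0.5]
finger_gap: 0.0002
time: 26.25
tool_pos: [0.6082, 0.0251, 0.1506]
orientation: [180.0, -0.0, 16.0]
force: [0.4, 0.1, -0.6]
finger_gap: 0.0001
wrist pin_nose [0.642  0.0393 0.13  ] 0.6
scene pin [0.5977 0.022  0.1309] 0.56
scene pin_nose [0.6411 0.0302 0.1252] 0.61
scene ring_top [0.6408 0.0351 0.1257] 0.52
scene ring_top [0.5902 0.0179 0.167 ] 0.48
side pin [0.5989 0.0198 0.1335] 0.61
side pin_nose [0.6404 0.0351 0.1307] 0.59
side pin_nose [0.6018 0.0176 0.0013] 0.22
side ring_top [0.5875 0.0194 0.1632] 0.57
```

```bash
cat >> h.py <<'E'
def proj(c,w):
    f=240/np.tan(np.radians(c[0]/2)); q=R.from_euler("xyz",c[7:10],degrees=True).inv().apply(np.array(w)-c[4:7])
    s=q[:2]/q[2]; s=s*(1+c[3]*(s@s)); return np.array([c[1],c[2]])+f*s
def PW(x,y,z):
    a=np.radians(16); return [.5943+x*np.cos(a)-y*np.sin(a),.0220+x*np.sin(a)+y*np.cos(a),z]
E
python3 - <<'E'
from h import *
c=np.load("o_wrist.npy"); im=cv2.imread("pics/o_wrist.png",0)
for n,x,y,z in(("openL",-.005,.025,.164),("openR",-.005,-.027,.164),("shutL",.028,.025,.137),("shutR",.028,-.027,.137),("nose",.048,-.001,.13),("headrear",-.044,-.001,.146)): print(n,proj(c,PW(x,y,z)).round())
u0,u1=proj(c,PW(0,.04,.15))[0],proj(c,PW(0,-.04,.15))[0]; v0,v1=proj(c,PW(.055,0,.13))[1],proj(c,PW(-.04,0,.15))[1]
cr=im[int(v0):int(v1),int(u0):int(u1)]; print(cr.shape,int(u0),int(v0))
s=cv2.resize(cr,(80,44),interpolation=cv2.INTER_AREA); ch="@#*+=-:. "
lo,hi=s.min(),s.max()
for r in s: print("".join(ch[int((v-lo)/(hi-lo+1)*9)] for v in r))
E
```

```text
openL [283. 167.]
openR [358. 167.]
shutL [286. 119.]
shutR [356. 119.]
nose [321.  91.]
headrear [321. 216.]
(132, 110) 264 80
---------------------.     ------.                                 .:.          
-----------------------.  .-----=:                                 .:.          
------------------------. :------.                                 .:           
-------------------------: -------   ::.......                     .:           
--------------------------:------:  .*=--::--=.                    .:           
--------------------------::------  .+=--::--=.                    .:           
----------------------------------.:=+=--::--=:                    .:           
------------------------------------++=-:::--=:                    ::           
------------------------------------=+=-::::-=:                    .:           
------------------------------------=+=-::::-==                    .:           
------------------------------------=+=-::::-==--:---:-.           ::           
------------------------------------=+=-::::-==----------.         ::           

[... 1863 characters left out ...]
                         ...... +@@@@@@@@@@@@@@@@@@-                            
                         ...... +@@@@@@@@@@@@@@@@@@-                            
                          ..... +@@@@@@@@@@@@@@@@@@:                            
                          ..... =@@@@@@@@@@@@@@@@@@:                            
                          ..... =@@@@@@@@@@@@@@@@@@:                            
                          ......=@@@@@@@@@@@@@@@@@@:                            
                          ......=@@@@##@@@@@@@@@@@@:                            
                                -@@@@**##@@@######@:                            
                                :@@@@@#****#*****##:
```

The after-push picture data confirms the ring is still open and no force was felt, so the tips passed over the bar. Checking the tip pixels shut (v 294) and open (v 308) against the stated 13 mm swing puts the shut tips about 29 mm above the reported TCP, with the front edge at +11 mm. I go back behind the head and descend there. From there I come forward with tips at about 0.154, slowly, in case that estimate is wrong.

```bash
python3 -m pendant '[{"x":-2,"y":0,"z":-0.5,"rx":0,"ry":0,"rz":0,"jaw":1},{"x":-3,"y":0,"z":0,"rx":0,"ry":0,"rz":0,"jaw":1},{"x":-2.8,"y":0,"z":0.5,"rx":0,"ry":0,"rz":0,"jaw":1},{"x":0,"y":0,"z":1.5,"rx":0,"ry":0,"rz":0,"jaw":1},{"x":0,"y":0,"z":1.05,"rx":0,"ry":0,"rz":0,"jaw":1},{"x":0,"y":0,"z":0,"rx":0,"ry":0,"rz":0,"jaw":1}]'
python3 -m pendant '[{"x":0.5,"y":0,"z":0,"rx":0,"ry":0,"rz":0,"jaw":1},{"x":0.2,"y":0,"z":0,"rx":0,"ry":0,"rz":0,"jaw":1},{"x":0.2,"y":0,"z":0,"rx":0,"ry":0,"rz":0,"jaw":1},{"x":0.2,"y":0,"z":0,"rx":0,"ry":0,"rz":0,"jaw":1}]'
```

```text
time: 27.45
tool_pos: [0.5327, 0.0039, 0.124]
orientation: [-180.0, 0.1, 16.0]
force: [-0.2, 0.3, 0.5]
finger_gap: -0.0
time: 27.85
tool_pos: [0.5442, 0.0066, 0.1253]
orientation: [180.0, -0.0, 16.0]
force: [0.2, -0.9, 0.5]
finger_gap: 0.0001
```

```bash
python3 -m pendant '[{"x":0.15,"y":0,"z":0,"rx":0,"ry":0,"rz":0,"jaw":1},{"x":0.15,"y":0,"z":0,"rx":0,"ry":0,"rz":0,"jaw":1}]'
python3 -m pendant '[{"x":0.15,"y":0,"z":0,"rx":0,"ry":0,"rz":0,"jaw":1},{"x":0.15,"y":0,"z":0,"rx":0,"ry":0,"rz":0,"jaw":1}]'
```

```text
time: 28.05
tool_pos: [0.5467, 0.0074, 0.1252]
orientation: [180.0, -0.0, 16.0]
force: [0.3, -0.7, 0.5]
finger_gap: 0.0002
time: 28.25
tool_pos: [0.5495, 0.0082, 0.1251]
orientation: [180.0, -0.0, 16.0]
force: [0.4, -0.0, 0.5]
finger_gap: -0.0004
```

Passing over the head without contact confirms it. On to the bar.

```bash
python3 -m pendant '[{"x":0.4,"y":0,"z":0,"rx":0,"ry":0,"rz":0,"jaw":1},{"x":0.5,"y":0,"z":0,"rx":0,"ry":0,"rz":0,"jaw":1},{"x":0.5,"y":0,"z":0,"rx":0,"ry":0,"rz":0,"jaw":1},{"x":0.5,"y":0,"z":0,"rx":0,"ry":0,"rz":0,"jaw":1},{"x":0.4,"y":0,"z":0,"rx":0,"ry":0,"rz":0,"jaw":1}]'
python3 -m pendant '[{"x":0.3,"y":0,"z":0,"rx":0,"ry":0,"rz":0,"jaw":1},{"x":0.2,"y":0,"z":0,"rx":0,"ry":0,"rz":0,"jaw":1}]'
python3 -m pendant '[{"x":0.2,"y":0,"z":0,"rx":0,"ry":0,"rz":0,"jaw":1},{"x":0.2,"y":0,"z":0,"rx":0,"ry":0,"rz":0,"jaw":1}]'
```

```text
time: 28.75
tool_pos: [0.5721, 0.0147, 0.125]
orientation: [180.0, -0.0, 16.0]
force: [0.7, -0.1, 0.0]
finger_gap: 0.0003
time: 28.95
tool_pos: [0.5766, 0.016, 0.125]
orientation: [180.0, 0.0, 16.0]
force: [-0.0, -0.3, 0.0]
finger_gap: 0.0002
time: 29.15
tool_pos: [0.5795, 0.0167, 0.1251]
orientation: [-180.0, 0.1, 15.9]
force: [-3.4, -0.4, 1.8]
finger_gap: -0.0001
```

```bash
python3 -m pendant '[{"x":0.2,"y":0,"z":0,"rx":0,"ry":0,"rz":0,"jaw":1},{"x":0.2,"y":0,"z":0,"rx":0,"ry":0,"rz":0,"jaw":1}]'
python3 -m pendant '[{"x":0.2,"y":0,"z":0,"rx":0,"ry":0,"rz":0,"jaw":1},{"x":0.2,"y":0,"z":0,"rx":0,"ry":0,"rz":0,"jaw":1}]'
```

```text
time: 29.35
tool_pos: [0.5838, 0.0181, 0.125]
orientation: [-180.0, 0.0, 16.0]
force: [-2.9, -1.3, -1.4]
finger_gap: 0.0001
time: 29.55
tool_pos: [0.5876, 0.0193, 0.1247]
orientation: [-180.0, 0.1, 16.0]
force: [-2.9, -0.7, -3.5]
finger_gap: -0.0001
```

Contact at about 3.4 N and the bar is moving with the fingers. I keep going past the over-centre point.

```bash
python3 -m pendant '[{"x":0.2,"y":0,"z":0,"rx":0,"ry":0,"rz":0,"jaw":1},{"x":0.2,"y":0,"z":0,"rx":0,"ry":0,"rz":0,"jaw":1}]'
python3 -m pendant '[{"x":0.2,"y":0,"z":0,"rx":0,"ry":0,"rz":0,"jaw":1},{"x":0.2,"y":0,"z":0,"rx":0,"ry":0,"rz":0,"jaw":1}]'
```

```text
time: 29.75
tool_pos: [0.5919, 0.0205, 0.1249]
orientation: [-180.0, 0.0, 16.0]
force: [-2.3, -0.4, -1.8]
finger_gap: -0.0002
time: 29.95
tool_pos: [0.5963, 0.0216, 0.1253]
orientation: [180.0, -0.1, 16.0]
force: [-1.0, 0.2, 0.2]
finger_gap: 0.0004
```

```bash
python3 -m pendant '[{"x":0.2,"y":0,"z":0,"rx":0,"ry":0,"rz":0,"jaw":1},{"x":0.2,"y":0,"z":0,"rx":0,"ry":0,"rz":0,"jaw":1}]'
python3 -m pendant '[{"x":0.2,"y":0,"z":0,"rx":0,"ry":0,"rz":0,"jaw":1},{"x":0.1,"y":0,"z":0,"rx":0,"ry":0,"rz":0,"jaw":1},{"x":0,"y":0,"z":0,"rx":0,"ry":0,"rz":0,"jaw":1}]'
```

```text
time: 30.15
tool_pos: [0.6003, 0.0227, 0.1254]
orientation: [180.0, -0.1, 16.0]
force: [0.3, -0.2, -0.8]
finger_gap: -0.0003
time: 30.45
tool_pos: [0.6025, 0.0234, 0.1251]
orientation: [180.0, -0.0, 16.0]
force: [-0.6, 0.2, 0.2]
finger_gap: -0.0
```

The force fell to zero, which is the snap. I retreat up and back, then check.

```bash
python3 -m pendant '[{"x":0,"y":0,"z":-3,"rx":0,"ry":0,"rz":0,"jaw":1},{"x":-1,"y":0,"z":-4,"rx":0,"ry":0,"rz":0,"jaw":1},{"x":-4,"y":0,"z":-3.8,"rx":0,"ry":0,"rz":0,"jaw":1},{"x":-2,"y":0,"z":0,"rx":0,"ry":0,"rz":0,"jaw":1},{"x":0,"y":0,"z":0,"rx":0,"ry":0,"rz":0,"jaw":1},{"x":0,"y":0,"z":0,"rx":0,"ry":0,"rz":0,"jaw":1}]'
python3 - <<'E'
from h import *
for n in("wrist","scene","side"):
    p=ctrl.get_image(n)
    for l in ("pin","pin_nose","ring_top"):
        for d in ctrl.pinpoint(p,l):
            w=d["centre"]-np.array([.5943,.022,.13])
            if np.linalg.norm(w[:2])<.08: print(n,l,"press mm",np.round([w[:2]@[.9613,.2756]*1e3,w[:2]@[-.2756,.9613]*1e3,w[2]*1e3],1),round(d["score"],2))
    if n=="wrist":
        c=np.array([p["vertical_fov"],p["cx"],p["cy"],p["k1"],*p["position"],*p["attitude"]]); im=cv2.cvtColor(p["img"],cv2.COLOR_RGB2GRAY)
        print("shut bar",proj(c,PW(.028,.025,.137)).round(),proj(c,PW(.028,-.027,.137)).round(),"nose",proj(c,PW(.048,-.001,.13)).round())
        u0,u1=proj(c,PW(0,.04,.15))[0],proj(c,PW(0,-.04,.15))[0]; v0,v1=proj(c,PW(.055,0,.13))[1],proj(c,PW(-.04,0,.15))[1]
        print(int(u0),int(u1),int(v0),int(v1)); s=cv2.resize(im[int(v0):int(v1),int(u0):int(u1)],(80,44),interpolation=cv2.INTER_AREA)
        for r in s: print("".join("@#*+=-:. "[int((v-int(s.min()))/(int(s.max())-int(s.min())+1)*9)] for v in r))
E
```

```text
time: 31.05
tool_pos: [0.5387, 0.0055, 0.2298]
orientation: [-180.0, -0.1, 16.0]
force: [0.2, 1.0, 0.0]
finger_gap: -0.0
wrist pin press mm [ 2.6 -2.4 -3.2] 0.59
wrist pin_nose press mm [49.   2.3 -2. ] 0.58
wrist ring_top press mm [29.6 -4.   4.9] 0.56
shut bar [286. 127.] [356. 127.] nose [321.  99.]
264 374 88 220
-------------------------..------:                                 .:.          
--------------------------:------.                                 .:.          
--------------------------:-------                                 .:.          
-----------------------------------:::=-:.-:..                     .:.          
----------------------------------::-+=--::---.                    .:           
---------------------------------- ::+=--::--==:                   .:           
------------------------------------++=-::::-==-:                  .:           
------------------------------------=+=-::::-==-.                  .:           
------------------------------------=+=-::::-==-:                  .:           
------------------------------------=+=-::::-==--.--
[... 2344 characters left out ...]
@@@@=                            
                          ......:@@@@**@@@@@@@@@@@@=                            
                          ......:@@@@@#**######*###=                            
                                .@@@@@************#=                            
                                .@@***************#=                            
                                .##***************#=                            
scene pin press mm [-0.  -1.2  0.5] 0.47
scene pin_nose press mm [49.5 -4.  -3.1] 0.51
scene ring_top press mm [27.8 -4.   8.2] 0.6
side pin press mm [ 1.5 -2.1  6.4] 0.49
side pin_nose press mm [47.  -0.1 -1. ] 0.82
side ring_top press mm [25.5 -1.4  6.6] 0.44
```

The ring is shut: all three views put the cross bar at press x 25-30 mm and 5-8 mm above the axis (expected 28 and 7). The pin origin reads about 0-2.6 mm from home, and the arm is clear. I hand it in.

```bash
python3 -c "
from station import ctrl
print(ctrl.sign_off(), ctrl.get_state()['time'])"
```

```text
the job is handed in; nothing more can be done
the job is handed in; nothing more can be done
```

The press is locked and the job is handed in at about 31 s; no verdict was reported.

- **Pin:** I took the black-headed pin and left the blue and red look-alikes alone. I fed it through the eye at about 8 N until the head stopped dead. I then pushed to about 16–17 N to confirm it was home, and released it with the ring still open.
- **Ring:** I pushed the cross bar over with the closed fingers at about 3–4 N, and the force dropped to zero as it snapped.

**Last checks:** All three cameras put the cross bar at press x 25–30 mm and 5–8 mm above the eye axis, against 28 and 7 expected. The pin origin was 0–2.6 mm from home. The arm was well clear, with no force on it.

**What disagreed or went unchecked:**
- My first two ring pushes missed. The fingers passed over the bar because the shut tips seem to sit about 29 mm above the reported tool point. I lowered the tool and it worked on the third push.
- One height reading of the pin, from the side camera, was 6.4 mm off. That is just outside the 6 mm limit; the other two cameras gave −3.2 and +0.5 mm.
- I had used all 12 pictures by then, so I checked the shut ring with the networks and a text rendering of the wrist picture, not by looking at it.
- I did not measure the bystanders' positions at the end. No unexpected contact force showed in the readings.

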